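# Clear the chopping station after trimming courgettes

### The job

Clear this chopping station: open the sliding cover of its waste opening fully (it only moves while its thumb tab is pressed down), put the courgette rounds that are still on the board into the white dish, and scrape all the courgette ends along the board into the opening with the scraper, without lifting them up. Then slide the cover fully shut so that its tab springs up again, have the scraper back in the slot of its rest, and leave everything else on the counter where it stands.

Things in the scene. Friction and masses are not known exactly. Their poses are not given: they have to be found in the camera images.
- station: Chopping station of wood, fixed, 254 (x) by 479 mm (y). Origin on the counter below the middle of the edge between board and waste opening. Board: y -0.230 to 0, x +-0.115, top z 0.085, free edge at y 0, rims to z 0.095 round its other sides. Opening: y 0 to 0.105, x +-0.115, steel pan floor z 0.012. Bay for the cover: y 0.105 to 0.225, end wall beyond to z 0.096. Yaw about 0 (+-0.1).
- board (a point): Middle of the board's free edge, on its top face, 85 mm above the station's origin; same axes. Ends are scraped along +y over this edge into the opening. In the bay, from y 0.1135 on, steel lips z 0.088 to 0.095 on the side walls overhang the cover's edges by 13 mm (to x +-0.1025).
- cover (a joint): Flat grey cover of the waste opening, 118 mm long in y, top face at z 0.083; slides along the station's +y into the bay. 0 = shut, 0.103 m = fully open, opening bare. It rubs with about 1.2 N. When shut it is locked: the tab's steel latch bar stands against the ends of the lips, and the cover leaves 0 only while the tab is pressed by more than about 0.0045.
- tab (a joint): Spring tab on the cover: 0 = up, 0.006 m = pressed to its stop, along -z. 2.4 N starts it, 6 N presses it fully; a push of 8 to 10 N straight down is ample. If let go while the cover is not shut, its latch bar rubs under the lips (tab near 0.0045, about 1.5 N of drag) and the cover still slides; at the shut place it springs up to 0 by itself and locks.
- thumb_pad (a point): Top middle of the tab's black ribbed thumb pad: z 0.0945 when up, 0.0885 when pressed; station x 0, y 0.072 with the cover shut, 0.175 when open. Pad 44 (x) by 56 mm (y) with a ridge 5 mm high, 4 mm wide across each y end; closed fingertips fit in the 48 mm between the ridges and push against either.
- scraper: Bench scraper: steel blade 130 (x) by 3 (y) mm, 60 mm high below a dark wooden handle 124 (x) by 24 (y) by 34 mm high; centre of the handle 77 mm above the blade's lower edge, 94 mm high in all, 0.17 kg. Origin at the middle of the blade's lower edge, z towards the handle. It starts upright in its rest.
- rest: Fixed wooden rest of the scraper: base 160 by 90 by 10 mm with two upright boards 120 mm long (x), 12 mm thick, tops at z 0.074, and a 10 mm slot between them along x, open at the ends. Origin at the middle of the underside. The blade hangs in the slot, the handle lies on the tops, the blade's edge 14 mm above the counter. Left or right of the station, dish on the other side; yaw of both +-0.3.
- dish: White open baking dish, loose, 0.9 kg, 220 (x) by 160 (y) by 50 mm high, walls and floor 7 mm. Origin at the middle of its underside.
- round1: Courgette round to keep (2 or 3 are present): a disc with two pale flat cut faces and dark green skin, 44 mm across and 26 mm high, about 40 g. Origin at the middle of its underside; it starts lying flat on the board.
- round2: Courgette round to keep (2 or 3 are present): a disc with two pale flat cut faces and dark green skin, 44 mm across and 26 mm high, about 40 g. Origin at the middle of its underside; it starts lying flat on the board.
- round3: Courgette round to keep (2 or 3 are present): a disc with two pale flat cut faces and dark green skin, 44 mm across and 26 mm high, about 40 g. Origin at the middle of its underside; it starts lying flat on the board.
- end1: Courgette end to throw away (3 to 6 are present): a green domed cap, some with a short stalk stub, 33 mm across and 20 to 23 mm high, 14 g. Origin at the middle of its flat underside; it starts dome up on the board.
- end2: Courgette end to throw away (3 to 6 are present): a green domed cap, some with a short stalk stub, 33 mm across and 20 to 23 mm high, 14 g. Origin at the middle of its flat underside; it starts dome up on the board.
- end3: Courgette end to throw away (3 to 6 are present): a green domed cap, some with a short stalk stub, 33 mm across and 20 to 23 mm high, 14 g. Origin at the middle of its flat underside; it starts dome up on the board.
- end4: Courgette end to throw away (3 to 6 are present): a green domed cap, some with a short stalk stub, 33 mm across and 20 to 23 mm high, 14 g. Origin at the middle of its flat underside; it starts dome up on the board.
- end5: Courgette end to throw away (3 to 6 are present): a green domed cap, some with a short stalk stub, 33 mm across and 20 to 23 mm high, 14 g. Origin at the middle of its flat underside; it starts dome up on the board.
- end6: Courgette end to throw away (3 to 6 are present): a green domed cap, some with a short stalk stub, 33 mm across and 20 to 23 mm high, 14 g. Origin at the middle of its flat underside; it starts dome up on the board.
- oil: Green glass bottle, 60 mm across, 210 mm high; stands on the counter and is not part of the job. Origin at its underside.
- mill: Dark wooden pepper mill, 54 mm across, 140 mm high; stands on the counter and is not part of the job. Origin at its underside.
- mug: Blue mug, 80 mm across, 90 mm high; stands on the counter and is not part of the job. Origin at its underside.
- salt_jar: Glass jar with steel cap, 64 mm across, 75 mm high; stands on the counter and is not part of the job. Origin at its underside.
- tea_tin: Green tea tin with a brass lid, 70 by 70 by 98 mm; stands on the counter and is not part of the job. Origin at its underside.
- spoon: Wooden spoon lying in front of the station; stands on the counter and is not part of the job. Origin at its underside.
- timer: White round kitchen timer, 64 mm across, 42 mm high; stands on the counter and is not part of the job. Origin at its underside.

How it is judged:
On the way, in this order (a step that is already met when the one before it is completed fails the run):
1. the cover of the waste opening is fully open (value of joint cover above 0.095 m), for 0.1 s.
2. the scraper pushes an end along the board (((contact force between scraper and end1 above 0.02 N and z of scraper in the frame of board between -0.005 and 0.02 m and y of scraper in the frame of board between -0.24 and 0.04 m) or (contact force between scraper and end2 above 0.02 N and z of scraper in the frame of board between -0.005 and 0.02 m and y of scraper in the frame of board between -0.24 and 0.04 m) or (contact force between scraper and end3 above 0.02 N and z of scraper in the frame of board between -0.005 and 0.02 m and y of scraper in the frame of board between -0.24 and 0.04 m) or (contact force between scraper and end4 above 0.02 N and z of scraper in the frame of board between -0.005 and 0.02 m and y of scraper in the frame of board between -0.24 and 0.04 m) or (contact force between scraper and end5 above 0.02 N and z of scraper in the frame of board between -0.005 and 0.02 m and y of scraper in the frame of board between -0.24 and 0.04 m) or (contact force between scraper and end6 above 0.02 N and z of scraper in the frame of board between -0.005 and 0.02 m and y of scraper in the frame of board between -0.24 and 0.04 m))).
3. all the ends lie in the pan under the opening (z of each of end1, end2, end3, end4, end5, end6 in the frame of board below -0.02 m and y of end1 in the frame of board between -0.005 and 0.11 m and x of end1 in the frame of board between -0.12 and 0.12 m and y of end2 in the frame of board between -0.005 and 0.11 m and x of end2 in the frame of board between -0.12 and 0.12 m and y of end3 in the frame of board between -0.005 and 0.11 m and x of end3 in the frame of board between -0.12 and 0.12 m and y of end4 in the frame of board between -0.005 and 0.11 m and x of end4 in the frame of board between -0.12 and 0.12 m and y of end5 in the frame of board between -0.005 and 0.11 m and x of end5 in the frame of board between -0.12 and 0.12 m and y of end6 in the frame of board between -0.005 and 0.11 m and x of end6 in the frame of board between -0.12 and 0.12 m), for 0.2 s.
4. the cover is fully shut and its tab is up (value of joint cover below 0.004 m and value of joint tab below 0.002 m), for 0.2 s.
At the end, for the whole second after the job is handed in: Every end is in the pan, 20 mm or more below the board top; every round at rest in the dish; the scraper upright (0.12 rad) in its rest slot (centre within 30 mm, blade edge within 7 mm of its hanging height); the cover shut within 4 mm and its tab up within 2 mm (all of step 3 and all of step 4 and x of round1 in the frame of dish between -0.103 and 0.103 m and y of round1 in the frame of dish between -0.073 and 0.073 m and z of round1 in the frame of dish between 0 and 0.055 m and linear speed of each of round1, round2, round3, scraper below 0.02 m/s and x of round2 in the frame of dish between -0.103 and 0.103 m and y of round2 in the frame of dish between -0.073 and 0.073 m and z of round2 in the frame of dish between 0 and 0.055 m and x of round3 in the frame of dish between -0.103 and 0.103 m and y of round3 in the frame of dish between -0.073 and 0.073 m and z of round3 in the frame of dish between 0 and 0.055 m and horizontal distance between scraper and rest below 0.03 m and z of scraper in the frame of rest between 0.007 and 0.021 m and angle between scraper's own z axis and vertical below 0.12 rad); the robot touches nothing.
It fails at once if an end is lifted more than 50 mm above the board (z of any of end1, end2, end3, end4, end5, end6 in the frame of board above 0.05 m).
It fails at once if something else on the counter is moved by more than 30 mm (distance of any of oil, mill, mug, salt_jar, tea_tin, spoon, timer from where it was at the start of the episode above 0.03 m).
Of round1, round2, round3 only 2 to 3 are there at a start; the rules pass over those that are not, and their reading is None.
Of end1, end2, end3, end4, end5, end6 only 3 to 6 are there at a start; the rules pass over those that are not, and their reading is None.
At some moment in a run one of round1, round2, round3 may be knocked a few centimetres aside while the robot is not near it.
It also fails if it takes over 208 s, if anything falls off the work surface, if the arm or the gripper's body presses on something with over 40 N, if the wrist force passes 120 N, or if a joint passes its speed limit or range.

### The arm

A 6-joint arm with a two-finger parallel gripper is mounted at the origin on the work surface. World frame = base frame: x ahead of the robot, y to its left, z up, the work surface at z = 0. Lengths are in m, angles in rad, forces in N, time in s.
With the tool pointing down it reaches from about 0.4 to 0.925 m from the base axis. Payload 12.5 kg.
Tool frame: the origin (TCP) lies midway between the tips of the shut fingers; the grasp point (between the pads) lies r.tcp_to_grasp behind it (r.tcp_to_grasp is the distance from the TCP to the grasp point, in m); z points along the fingers, y is the line along which they close (so a half turn about z gives the same grasp; the last joint's range is limited). The gripper opens to 95 mm and grips with 3 to 60 N. Pads are 20 mm wide; open, the fingers measure 119 mm over their backs; the gripper's body (75 mm by 180 mm) begins 59 mm behind the grasp point.
Start: joints at [-1.286, 0.491, 1.559, -0, 1.092, -0.106], TCP at [0.238, -0.578, 0.215] pointing down, gripper open.
Joint ranges: [-3.1, 3.1], [-0.84, 2.19], [0.05, 2.79], [-1.13, 4.28], [0.06, 2.93], [-2.69, 2.69]. Speed limits (rad/s): [2.22, 2.22, 2.79, 3.14, 3.14, 3.14].

### API

Orientations are given as a unit quaternion [w, x, y, z].
In Python, from cell import r gives the robot as it stands. The module is installed in compiled form; this text tells all that it offers.
- The arm moves only by the tool servo_tool, never from a script. Its arguments are lists of equal length, an entry for each row: "slide": the shift along the tool's x, y, z in cm, a list of three; "turn": the turn about the tool's z in degrees; "gripper": the gripper command: -1 is shut, 1 is fully open, values between are in proportion. In form: {"slide": [[dx, dy, dz], ...], "turn": [turn, ...], "gripper": [gripper, ...]}. A call has exactly 5 rows; each row is the pose to reach, as a shift and turn from the pose commanded when the call began, along the tool's axes at that moment; what a row does not reach only later rows make up. A row lasts 1/10 s, in which the tool goes at most 50 mm and 8.59 degrees, less where a joint would pass 70% of its speed; a pose out of reach is approached as far as the arm can. A call with a gripper value outside its range is refused whole. The fingers move at their own pace and stop on an object; the grip force is fixed at half the most. Time passes only in rows, so rows that repeat a pose let the fingers close, or fill a call up. It gives the time, the measured TCP pose, the force, the opening and the grip force at its end, in the units of the state.
- r.sense(): the state, without advancing time (a new reading comes with each control period).
- r.capture(name): name is "side" or "top"; returns the picture (420x560x3 uint8, red, green, blue); there is no depth.
- r.get_calibration(name): a dict with "intrinsics" (3x3 intrinsics, pixels), "k1" (the pictures are not rectified: a ray, as slopes to the right and down, at radius r is drawn at 1 + k1 r^2 times it, then the intrinsics apply), "rvec" (rotation vector, rad) and "tvec" (3), from world to camera coordinates, as OpenCV has them. Camera axes: x right, y down, z forward; pixel columns grow to the right and rows downward; lengths in m; the calibration is good to about 2 mm. A picture is of the moment at which its call begins. get_calibration takes no time and is no camera call.
- r.hand_in(): hands the job in; it is judged then, once.
The state is a dict: "time": time; "joint_positions": joint angles; "qvel": joint speeds; "joint_torque": joint torques, N m; "ee_pos": TCP position; "ee_rot": TCP orientation; "wrist_force": force on the tool from outside, world axes, zero at the start; "torque": the same for the moment, N m; "grip_width": finger opening in m; "gripper_force": force on a finger pad.
Only numpy, scipy, OpenCV 4.12 (cv2) and the standard library are available. Lean on these libraries where they do the work, as an engineer would, in place of code of your own. Each camera call takes 0.05 s, during which the arm holds its last target. There are 200 camera calls.

## Working session

There is one attempt and no reset: what is moved stays moved. The work goes in short steps, Python scripts to look and compute and a tool call to move; the robot and the scene stay as the last step left them, time stands still between calls to the robot, and variables do not carry over. Pictures are saved under pics/ and viewed, at most 14 in all, crops included, and the job is handed in when it is done.

Besides the shell and the picture viewer there is one more tool, called after ">>>" by a JSON object that holds its "name" and its "arguments", one argument or row to a line. servo_tool: Moves the arm, as the interface text tells. Its arguments: {"type":"object","properties":{"slide":{"type":"array","items":{"type":"array","items":{"type":"number"}}},"turn":{"type":"array","items":{"type":"number"}},"gripper":{"type":"array","items":{"type":"number"}}},"required":["slide","turn","gripper"]}

```bash
mkdir -p pics
cat > h.py <<'E'
import numpy as np, cv2
from cell import r
from scipy.spatial.transform import Rotation as R
def snap(n,f):
    im=r.capture(n); cv2.imwrite('pics/'+f,cv2.cvtColor(im,cv2.COLOR_RGB2BGR)); return im
def cal(n):
    c=r.get_calibration(n); return np.array(c['intrinsics']),c['k1'],np.array(c['rvec'],float).ravel(),np.array(c['tvec'],float).ravel()
def pix(n,P):
    K,k1,rv,t=cal(n); return cv2.projectPoints(np.array(P,float).reshape(-1,3),rv,t,K,np.array([k1,0,0,0.]))[0].reshape(-1,2)
def world(n,uv,z):
    K,k1,rv,t=cal(n); uv=np.array(uv,float).reshape(-1,1,2)
    p=cv2.undistortPoints(uv,K,np.array([k1,0,0,0.])).reshape(-1,2)
    M=R.from_rotvec(rv).as_matrix(); d=np.c_[p,np.ones(len(p))]@M; c=-M.T@t
    z=np.broadcast_to(z,len(p)); return c+d*((z-c[2])/d[:,2])[:,None]
def st():
    s=r.sense(); q=s['ee_rot']; M=R.from_quat([q[1],q[2],q[3],q[0]]).as_matrix()
    print('t',round(s['time'],2),'p',np.round(s['ee_pos'],4),'x',np.round(M[:,0],3),'y',np.round(M[:,1],3),'z',np.round(M[:,2],3),'w',round(s['grip_width'],4),'F',np.round(s['wrist_force'],1)); return s,M
def go(p,yaw=None):
    "slide in cm to world point p; turn to bring tool-x... yaw of tool y axis (mod pi)"
    s,M=st(); d=M.T@(np.array(p)-s['ee_pos'])*100; o=''
    if yaw is not None:
        v=M.T@np.array([np.cos(yaw),np.sin(yaw),0]); a=np.degrees(np.arctan2(-v[0],v[1])); a=(a+90)%180-90; o=round(a,1)
    print('slide',np.round(d,2),'turn',o)
E
python3 - <<'E'
from h import *
snap('top','t1.png');snap('side','s1.png')
for n in('top','side'):
    c=cal(n); M=R.from_rotvec(c[2]).as_matrix(); print(n,-M.T@c[3],M[2],c[0][0,0])
st();print(r.tcp_to_grasp)
E
```

```text
top [4.52517629e-01 7.44271130e-05 1.13006176e+00] [ 0.08738016  0.0127742  -0.99609313] 416.7522409207231
side [0.43958006 0.91025733 0.63191224] [ 0.11341408 -0.85372695 -0.50821998] 401.96106293031573
t 0.1 p [ 0.238  -0.5777  0.2141] x [0.925 0.381 0.   ] y [ 0.381 -0.925 -0.001] z [-0.     0.001 -1.   ] w 0.0951 F [-0.8  0.2 -0.5]
0.0188
```

View pics/t1.png

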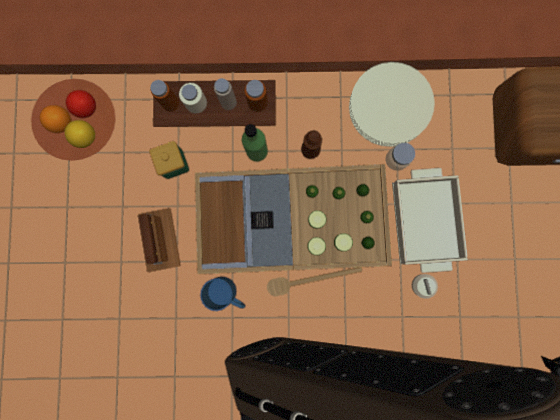

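View pics/s1.png

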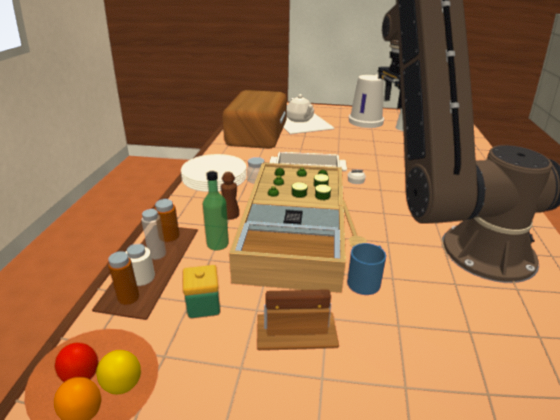

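The top picture shows: +y to the left, +x up. The rest with the scraper is at about (158,239), the cover's tab at (262,220). There are three rounds near (317,219), (316,246) and (343,242), five ends near (312,191), (339,193), (363,190), (367,217) and (368,243), and the dish at (431,220).

Run:
```python
from h import *
im=cv2.imread('pics/t1.png')[140:310,130:480]; cv2.imwrite('pics/t1c.png',cv2.resize(im,None,fx=2.25,fy=2.25,interpolation=cv2.INTER_CUBIC))
```

```text
(no output)
```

View pics/t1c.png

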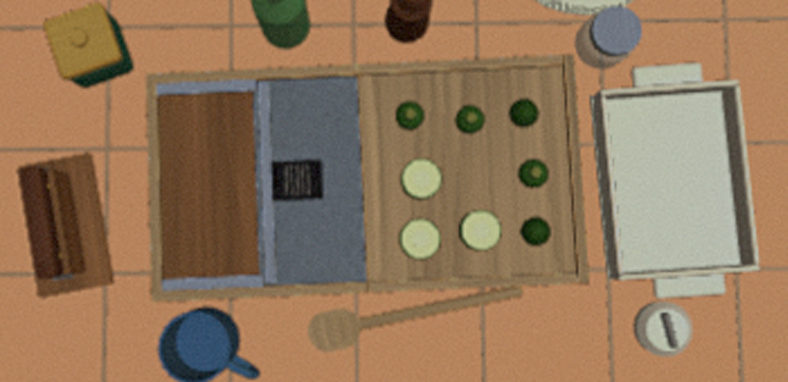

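Run:
```python
from h import *
f=lambda a:(np.array(a,float)+.5)/2.25-.5+[130,140]
def fit(n,loc,W):
    loc=np.array(loc);a=np.array(W)[:,:2];l0=loc.mean(0);a0=a.mean(0)
    A=((loc-l0)*(a-a0)).sum();B=((loc-l0)[:,0]*(a-a0)[:,1]-(loc-l0)[:,1]*(a-a0)[:,0]).sum()
    y=np.arctan2(B,A);M=np.array([[np.cos(y),-np.sin(y)],[np.sin(y),np.cos(y)]])
    o=a0-M@l0;print(n,'o',np.round(o,4),'yaw',round(y,4),'res mm',np.round((loc@M.T+o-a)*1e3,1).tolist());return o,y,M
S=fit('station',[[.127,.239],[-.127,.239],[.127,-.24],[-.127,-.24]],world('top',f([[150,76],[153,297],[574,56],[587,283]]),.096))
D=fit('dish',[[.11,.08],[.11,-.08],[-.11,-.08],[-.11,.08]],world('top',f([[593,96],[738,82],[759,268],[611,279]]),.05))
fit('handle',[[.062,.012],[.062,-.012],[-.062,.012],[-.062,-.012]],world('top',f([[20,168],[44,164],[40,280],[62,275]]),.108))
fit('restbase',[[.08,-.045],[-.08,-.045],[-.08,.045]],world('top',f([[92,155],[112,284],[40,297]]),.010))
p=world('top',f([[297,180]]),.0925);print('tab',p,(p[:,:2]-S[0])@S[2], 'expected',S[2]@[0,.072]+S[0])
for n,l,z in(('round',[[421,179],[420,239],[480,230]],.111),('end',[[410,115],[470,119],[524,112],[534,173],[536,231]],.095)):
    p=world('top',f(l),z)[:,:2];print(n,np.round(p,4).tolist(),'st',np.round((p-S[0])@S[2],3).tolist())
for n,l,z in(('salt',[616,30],.075),('timer',[664,328],.04),('mug',[205,340],.09),('oil',[270,5],.2),('mill',[405,15],.1)):print(n,world('top',f([l]),z))
```

```text
station o [ 0.5297 -0.0131] yaw 0.0294 res mm [[4.7, 3.7], [-4.2, 1.9], [1.4, -2.3], [-1.8, -3.2]]
dish o [ 0.5258 -0.3682] yaw 0.0693 res mm [[5.5, -2.4], [2.3, 3.9], [-4.1, 2.5], [-3.7, -4.0]]
handle o [0.4834 0.3399] yaw 0.1885 res mm [[-0.0, -1.3], [0.3, 1.3], [0.2, -0.1], [-0.5, 0.0]]
restbase o [0.4816 0.3437] yaw 0.1724 res mm [[2.7, -0.4], [-0.8, -1.6], [-1.8, 2.0]]
tab [[0.52714727 0.06223268 0.0925    ]] [[-0.0003632   0.07535116]] expected [0.5276089  0.05889365]
round [[0.5257, -0.0739], [0.4606, -0.0718], [0.4698, -0.1367]] st [[-0.006, -0.061], [-0.071, -0.057], [-0.064, -0.122]]
end [[0.5983, -0.064], [0.5931, -0.1304], [0.6003, -0.1903], [0.5323, -0.1995], [0.4685, -0.2]] st [[0.067, -0.053], [0.06, -0.119], [0.065, -0.179], [-0.003, -0.186], [-0.067, -0.185]]
salt [[ 0.695894   -0.30007494  0.075     ]]
timer [[ 0.3581871  -0.35248308  0.04      ]]
mug [[0.35251978 0.16390558 0.09      ]]
oil [[0.69699489 0.08233246 0.2       ]]
mill [[ 0.71016234 -0.05966276  0.1       ]]
```

Run:
```python
from h import *
go([.527,.061,.25],np.pi/2+.03)
```

```text
t 0.1 p [ 0.238  -0.5777  0.2141] x [0.925 0.381 0.   ] y [ 0.381 -0.925 -0.001] z [-0.     0.001 -1.   ] w 0.0951 F [-0.8  0.2 -0.5]
slide [ 51.05 -48.05  -3.53] turn 20.7
```

>>> {"name": "servo_tool", "arguments": {
  "slide": [
    [3.4,-3.2,-0.7],
    [6.8,-6.4,-1.4],
    [10.2,-9.6,-2.1],
    [13.6,-12.8,-2.8],
    [17,-16,-3.5]
  ],
  "turn": [0,0,0,0,0],
  "gripper": [-1,-1,-1,-1,-1]
}}

```text
time: 0.6
ee_pos: [0.3346, -0.3634, 0.2497]
ee_rot: [-0.0, 0.981, 0.194, -0.0]
wrist_force: [0.5, 0.4, -0.1]
grip_width: 0.0605
gripper_force: 0.0
```

>>> {"name": "servo_tool", "arguments": {
  "slide": [
    [3.4,-3.2,0],
    [6.8,-6.4,0],
    [10.2,-9.6,0],
    [13.6,-12.8,0],
    [17,-16,0]
  ],
  "turn": [0,0,0,0,0],
  "gripper": [-1,-1,-1,-1,-1]
}}

```text
time: 1.1
ee_pos: [0.4309, -0.1506, 0.2496]
ee_rot: [0.0, 0.981, 0.194, -0.0]
wrist_force: [-0.2, 0.7, -0.5]
grip_width: 0.0206
gripper_force: 0.0
```

>>> {"name": "servo_tool", "arguments": {
  "slide": [
    [3.4,-3.2,0],
    [6.8,-6.4,0],
    [10.2,-9.6,0],
    [13.6,-12.8,0],
    [17,-16,0]
  ],
  "turn": [4,8,12,16.5,20.7],
  "gripper": [-1,-1,-1,-1,-1]
}}

```text
time: 1.6
ee_pos: [0.5272, 0.0622, 0.2495]
ee_rot: [0.0, 1.0, 0.013, -0.0]
wrist_force: [0.6, -0.3, -0.3]
grip_width: 0.0006
gripper_force: 0.0
```

Run:
```python
from h import *
go([.527,.061,.11],np.pi/2+.03)
```

```text
t 1.6 p [0.5272 0.0622 0.2495] x [ 1.     0.027 -0.   ] y [ 0.027 -1.     0.   ] z [-0. -0. -1.] w 0.0006 F [ 0.6 -0.3 -0.3]
slide [-0.02  0.12 13.95] turn -0.2
```

>>> {"name": "servo_tool", "arguments": {
  "slide": [
    [0,0.1,4],
    [0,0.1,8],
    [0,0.1,12],
    [0,0.1,14],
    [0,0.1,15]
  ],
  "turn": [0,0,0,0,0],
  "gripper": [-1,-1,-1,-1,-1]
}}

```text
time: 2.1
ee_pos: [0.526, 0.0593, 0.0976]
ee_rot: [-0.0, 1.0, 0.015, -0.002]
wrist_force: [-0.1, -0.2, 1.0]
grip_width: 0.0006
gripper_force: 0.0
```

>>> {"name": "servo_tool", "arguments": {
  "slide": [
    [0,0,0.3],
    [0,0,0.6],
    [0,0,0.9],
    [0,0,1.1],
    [0,0,1.1]
  ],
  "turn": [0,0,0,0,0],
  "gripper": [-1,-1,-1,-1,-1]
}}

```text
time: 2.6
ee_pos: [0.5272, 0.0592, 0.0892]
ee_rot: [0.0, 1.0, 0.015, 0.001]
wrist_force: [-1.2, 0.3, 6.1]
grip_width: 0.0005
gripper_force: 2.6
```

>>> {"name": "servo_tool", "arguments": {
  "slide": [
    [0,0,0.1],
    [0,0,0.15],
    [0,-0.3,0.15],
    [0,-0.7,0.15],
    [0,-1.2,0.15]
  ],
  "turn": [0,0,0,0,0],
  "gripper": [-1,-1,-1,-1,-1]
}}

```text
time: 3.1
ee_pos: [0.5269, 0.0711, 0.0884]
ee_rot: [0.0, 1.0, 0.015, 0.001]
wrist_force: [-4.0, -2.6, 14.1]
grip_width: 0.0004
gripper_force: 7.2
```

>>> {"name": "servo_tool", "arguments": {
  "slide": [
    [0,-0.5,0],
    [0,-1,0],
    [0,-1.5,0],
    [0,-2,0],
    [0,-2.5,0]
  ],
  "turn": [0,0,0,0,0],
  "gripper": [-1,-1,-1,-1,-1]
}}

```text
time: 3.6
ee_pos: [0.526, 0.0963, 0.0884]
ee_rot: [0.0, 1.0, 0.015, 0.001]
wrist_force: [-3.6, -1.2, 15.2]
grip_width: 0.0004
gripper_force: 7.3
```

>>> {"name": "servo_tool", "arguments": {
  "slide": [
    [0,-0.6,0],
    [0,-1.2,0],
    [0,-1.8,0],
    [0,-2.4,0],
    [0,-3,0]
  ],
  "turn": [0,0,0,0,0],
  "gripper": [-1,-1,-1,-1,-1]
}}

```text
time: 4.1
ee_pos: [0.525, 0.1263, 0.0884]
ee_rot: [0.0, 1.0, 0.015, 0.001]
wrist_force: [-4.1, -2.1, 14.9]
grip_width: 0.0003
gripper_force: 7.5
```

>>> {"name": "servo_tool", "arguments": {
  "slide": [
    [0,-0.6,0],
    [0,-1.2,0],
    [0,-1.8,0],
    [0,-2.4,0],
    [0,-3,0]
  ],
  "turn": [0,0,0,0,0],
  "gripper": [-1,-1,-1,-1,-1]
}}

```text
time: 4.6
ee_pos: [0.5239, 0.1563, 0.0884]
ee_rot: [0.0, 1.0, 0.015, 0.0]
wrist_force: [-5.4, -1.7, 14.7]
grip_width: 0.0007
gripper_force: 7.6
```

>>> {"name": "servo_tool", "arguments": {
  "slide": [
    [0,-0.4,0],
    [0,-0.8,0],
    [0,-1.2,0],
    [0,-1.6,0],
    [0,-2,0]
  ],
  "turn": [0,0,0,0,0],
  "gripper": [-1,-1,-1,-1,-1]
}}

```text
time: 5.1
ee_pos: [0.5242, 0.1754, 0.0884]
ee_rot: [0.001, 1.0, 0.015, 0.001]
wrist_force: [-0.2, -9.2, 12.6]
grip_width: 0.0004
gripper_force: 6.1
```

>>> {"name": "servo_tool", "arguments": {
  "slide": [
    [0,0.2,-1],
    [0,0.2,-4],
    [0,0.2,-8],
    [0,0.2,-12],
    [0,0.2,-16]
  ],
  "turn": [0,0,0,0,0],
  "gripper": [-1,-1,-1,-1,-1]
}}

```text
time: 5.6
ee_pos: [0.5231, 0.174, 0.2492]
ee_rot: [-0.0, 1.0, 0.015, 0.0]
wrist_force: [-0.3, 0.6, 0.2]
grip_width: 0.0004
gripper_force: 0.0
```

Run:
```python
from h import *
snap('top','t2.png')
im=cv2.imread('pics/t2.png')[140:310,130:480]; cv2.imwrite('pics/t2c.png',cv2.resize(im,None,fx=2.25,fy=2.25,interpolation=cv2.INTER_CUBIC))
go([.5257,-.0739,.2],np.pi/2+.03)
```

```text
t 5.65 p [0.5252 0.1745 0.2556] x [1.    0.03  0.009] y [ 0.03  -1.    -0.002] z [ 0.009  0.002 -1.   ] w 0.0007 F [ 0.1 -1.   4.8]
slide [-0.73 24.84  5.51] turn -0.0
```

View pics/t2c.png

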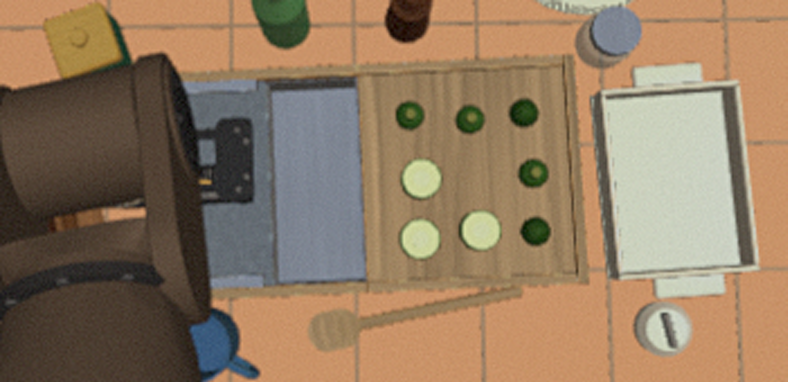

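The cover is open: its front edge is at crop x≈270 and the opening is bare from 270 to 365. Rounds and ends are unmoved. Next come the rounds, with the jaws turned 45°.

>>> {"name": "servo_tool", "arguments": {
  "slide": [
    [0,5,0],
    [0,10,0],
    [0,15,0],
    [0,20,0],
    [0,24.8,0]
  ],
  "turn": [8,16,24,32,40],
  "gripper": [0.3,0.3,0.3,0.3,0.3]
}}

```text
time: 6.15
ee_pos: [0.5304, -0.0758, 0.2475]
ee_rot: [-0.0, 0.944, -0.331, 0.0]
wrist_force: [1.5, 0.2, 0.7]
grip_width: 0.0349
gripper_force: 0.0
```

>>> {"name": "servo_tool", "arguments": {
  "slide": [
    [0,0,3],
    [0,0,6],
    [0,0,9],
    [0,0,9],
    [0,0,9]
  ],
  "turn": [0,0,0,0,0],
  "gripper": [0.3,0.3,0.3,0.3,0.3]
}}

```text
time: 6.65
ee_pos: [0.531, -0.0738, 0.1578]
ee_rot: [0.0, 0.945, -0.328, -0.0]
wrist_force: [0.5, -0.4, -0.1]
grip_width: 0.0613
gripper_force: 0.0
```

Run:
```python
from h import *
go([.5257,-.0739,.089]); go([.5257,-.0739,.22])
M=R.from_euler('z',.07).as_matrix(); o=np.array([.5258,-.3682,.016])
s,T=st()
for x in(.062,0,-.062):
    p=M@[x,0,0]+o; print(p,[np.round(T.T@(p-q)*100,1) for q in([.5257,-.0739,.089],[.4606,-.0718,.089],[.4698,-.1367,.089])])
```

```text
t 6.65 p [ 0.531  -0.0738  0.1578] x [ 0.785 -0.62  -0.   ] y [-0.62  -0.785  0.   ] z [-0.  0. -1.] w 0.0613 F [ 0.5 -0.4 -0.1]
slide [-0.4   0.33  6.88] turn 
t 6.65 p [ 0.531  -0.0738  0.1578] x [ 0.785 -0.62  -0.   ] y [-0.62  -0.785  0.   ] z [-0.  0. -1.] w 0.0613 F [ 0.5 -0.4 -0.1]
slide [-0.41  0.34 -6.22] turn 
t 6.65 p [ 0.531  -0.0738  0.1578] x [ 0.785 -0.62  -0.   ] y [-0.62  -0.785  0.   ] z [-0.  0. -1.] w 0.0613 F [ 0.5 -0.4 -0.1]
[ 0.58764816 -0.36386354  0.016     ] [array([22.8, 18.9,  7.3]), array([28.1, 15. ,  7.3]), array([23.3, 10.5,  7.3])]
[ 0.5258 -0.3682  0.016 ] [array([18.3, 23.1,  7.3]), array([23.5, 19.2,  7.3]), array([18.7, 14.7,  7.3])]
[ 0.46395184 -0.37253646  0.016     ] [array([13.7, 27.3,  7.3]), array([18.9, 23.4,  7.3]), array([14.2, 18.9,  7.3])]
```

>>> {"name": "servo_tool", "arguments": {
  "slide": [
    [-0.4,0.3,2.5],
    [-0.4,0.3,5],
    [-0.4,0.3,6],
    [-0.4,0.3,6.9],
    [-0.4,0.3,6.9]
  ],
  "turn": [0,0,0,0,0],
  "gripper": [0.3,0.3,0.3,0.3,-1]
}}

```text
time: 7.15
ee_pos: [0.5261, -0.0736, 0.0883]
ee_rot: [0.0, 0.945, -0.328, 0.0]
wrist_force: [0.1, -0.4, -0.3]
grip_width: 0.058
gripper_force: 0.0
```

>>> {"name": "servo_tool", "arguments": {
  "slide": [
    [0,0,0],
    [0,0,0],
    [0,0,0],
    [0,0,-2],
    [0,0,-5]
  ],
  "turn": [0,0,0,0,0],
  "gripper": [-1,-1,-1,-1,-1]
}}

```text
time: 7.65
ee_pos: [0.5251, -0.0735, 0.1379]
ee_rot: [0.0, 0.945, -0.328, -0.001]
wrist_force: [-0.1, 0.5, 0.7]
grip_width: 0.0434
gripper_force: 30.0
```

>>> {"name": "servo_tool", "arguments": {
  "slide": [
    [1,1,-4],
    [4,3.5,-5],
    [7.5,6,-5],
    [11,9,-5],
    [14,11.5,-5]
  ],
  "turn": [0,0,0,0,0],
  "gripper": [-1,-1,-1,-1,-1]
}}

```text
time: 8.15
ee_pos: [0.5645, -0.2528, 0.1887]
ee_rot: [0.0, 0.945, -0.328, 0.0]
wrist_force: [0.4, 0.5, -0.7]
grip_width: 0.0437
gripper_force: 30.0
```

>>> {"name": "servo_tool", "arguments": {
  "slide": [
    [3,2.5,0],
    [6,5,2],
    [8.8,7.4,5],
    [8.8,7.4,9],
    [8.8,7.4,13]
  ],
  "turn": [0,0,0,0,0],
  "gripper": [-1,-1,-1,-1,-1]
}}

```text
time: 8.65
ee_pos: [0.5872, -0.3645, 0.0569]
ee_rot: [0.0, 0.944, -0.329, 0.0]
wrist_force: [-0.0, 0.0, -0.1]
grip_width: 0.0434
gripper_force: 30.0
```

>>> {"name": "servo_tool", "arguments": {
  "slide": [
    [0,0,2],
    [0,0,4],
    [0,0,4.3],
    [0,0,4.3],
    [0,0,4.3]
  ],
  "turn": [0,0,0,0,0],
  "gripper": [-1,-1,-1,0.3,0.3]
}}

```text
time: 9.15
ee_pos: [0.5881, -0.3636, 0.0165]
ee_rot: [0.0, 0.945, -0.328, 0.001]
wrist_force: [0.8, -0.2, -0.9]
grip_width: 0.0543
gripper_force: 0.0
```

>>> {"name": "servo_tool", "arguments": {
  "slide": [
    [0,0,0],
    [0,0,-3],
    [0,0,-8],
    [0,0,-12],
    [0,0,-17.3]
  ],
  "turn": [0,0,0,0,0],
  "gripper": [0.3,0.3,0.3,0.3,0.3]
}}

```text
time: 9.65
ee_pos: [0.5871, -0.3629, 0.1871]
ee_rot: [-0.0, 0.945, -0.328, -0.0]
wrist_force: [0.8, -0.4, 0.5]
grip_width: 0.0615
gripper_force: 0.0
```

Run:
```python
from h import *
im=snap('top','t3.png')
cv2.imwrite('pics/t3c.png',cv2.resize(cv2.imread('pics/t3.png')[140:310,130:480],None,fx=2.25,fy=2.25,interpolation=cv2.INTER_CUBIC))
go([.4606,-.0718,.089]);go([.4698,-.1367,.089])
```

```text
t 9.7 p [ 0.5896 -0.3647  0.1969] x [ 0.785 -0.62   0.012] y [-0.62  -0.785 -0.   ] z [ 0.01  -0.007 -1.   ] w 0.0619 F [ 0.7 -0.1  7.2]
slide [-28.4  -14.99  10.45] turn 
t 9.7 p [ 0.5896 -0.3647  0.1969] x [ 0.785 -0.62   0.012] y [-0.62  -0.785 -0.   ] z [ 0.01  -0.007 -1.   ] w 0.0619 F [ 0.7 -0.1  7.2]
slide [-23.66 -10.47  10.5 ] turn
```

View pics/t3c.png

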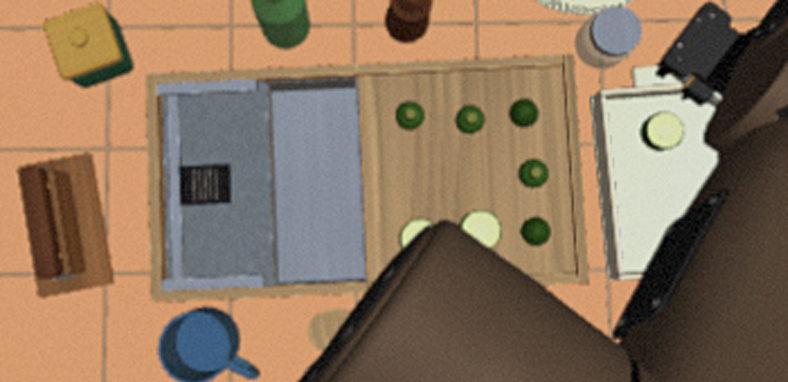

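Round one lies in the dish (663,130). The other two are still at (418,238) and (480,230), and the cover is fully open with its tab at (205,184).

>>> {"name": "servo_tool", "arguments": {
  "slide": [
    [-4,-2.1,0],
    [-8,-4.3,0],
    [-12,-6.4,0],
    [-16,-8.5,0],
    [-20,-10.7,0]
  ],
  "turn": [0,0,0,0,0],
  "gripper": [0.3,0.3,0.3,0.3,0.3]
}}

```text
time: 10.2
ee_pos: [0.496, -0.1539, 0.186]
ee_rot: [0.0, 0.945, -0.328, 0.001]
wrist_force: [0.5, 0.5, 0.0]
grip_width: 0.0617
gripper_force: 0.0
```

>>> {"name": "servo_tool", "arguments": {
  "slide": [
    [-4,-2.1,0],
    [-8.1,-4.3,2],
    [-8.1,-4.3,5],
    [-8.1,-4.3,7],
    [-8.1,-4.3,8]
  ],
  "turn": [0,0,0,0,0],
  "gripper": [0.3,0.3,0.3,0.3,0.3]
}}

```text
time: 10.7
ee_pos: [0.4598, -0.071, 0.1046]
ee_rot: [0.0, 0.945, -0.328, -0.0]
wrist_force: [0.0, -1.2, -0.2]
grip_width: 0.062
gripper_force: 0.0
```

>>> {"name": "servo_tool", "arguments": {
  "slide": [
    [0,0,1],
    [0,0,2],
    [0,0,2],
    [0,0,2],
    [0,0,2]
  ],
  "turn": [0,0,0,0,0],
  "gripper": [0.3,0.3,-1,-1,-1]
}}

```text
time: 11.2
ee_pos: [0.4602, -0.0716, 0.0853]
ee_rot: [0.0, 0.945, -0.328, 0.0]
wrist_force: [0.4, -1.1, 3.0]
grip_width: 0.0432
gripper_force: 30.5
```

>>> {"name": "servo_tool", "arguments": {
  "slide": [
    [0,0,0],
    [0,0,-3],
    [0,0,-6],
    [0,0,-9],
    [0,0,-10]
  ],
  "turn": [0,0,0,0,0],
  "gripper": [-1,-1,-1,-1,-1]
}}

```text
time: 11.7
ee_pos: [0.4608, -0.0716, 0.1874]
ee_rot: [-0.0, 0.945, -0.328, 0.002]
wrist_force: [0.6, -0.5, -0.5]
grip_width: 0.0434
gripper_force: 30.0
```

Run:
```python
from h import *
go([.526,-.368,.19])
```

```text
t 11.7 p [ 0.4608 -0.0716  0.1874] x [ 0.785 -0.62   0.003] y [-0.62  -0.785 -0.001] z [ 0.004 -0.001 -1.   ] w 0.0434 F [ 0.6 -0.5 -0.5]
slide [23.5  19.21 -0.2 ] turn
```

>>> {"name": "servo_tool", "arguments": {
  "slide": [
    [3.8,3.1,0],
    [7.6,6.2,0],
    [11.4,9.3,0],
    [15.2,12.4,0],
    [19,15.5,0]
  ],
  "turn": [0,0,0,0,0],
  "gripper": [-1,-1,-1,-1,-1]
}}

```text
time: 12.2
ee_pos: [0.5129, -0.3127, 0.1841]
ee_rot: [-0.0, 0.945, -0.328, -0.0]
wrist_force: [1.1, 0.6, -0.2]
grip_width: 0.0438
gripper_force: 30.0
```

>>> {"name": "servo_tool", "arguments": {
  "slide": [
    [3,2.5,1],
    [4.5,3.7,4],
    [4.5,3.7,8],
    [4.5,3.7,12],
    [4.5,3.7,15]
  ],
  "turn": [0,0,0,0,0],
  "gripper": [-1,-1,-1,-1,-1]
}}

```text
time: 12.7
ee_pos: [0.5242, -0.3672, 0.0315]
ee_rot: [-0.001, 0.945, -0.328, -0.001]
wrist_force: [1.1, 0.2, -0.1]
grip_width: 0.0433
gripper_force: 30.0
```

>>> {"name": "servo_tool", "arguments": {
  "slide": [
    [0,0,1.2],
    [0,0,1.7],
    [0,0,1.7],
    [0,0,1.7],
    [0,0,1.7]
  ],
  "turn": [0,0,0,0,0],
  "gripper": [-1,-1,0.3,0.3,0.3]
}}

```text
time: 13.2
ee_pos: [0.526, -0.3681, 0.0196]
ee_rot: [0.0, 0.945, -0.328, 0.001]
wrist_force: [-0.1, -0.2, -0.1]
grip_width: 0.0598
gripper_force: 0.0
```

>>> {"name": "servo_tool", "arguments": {
  "slide": [
    [0,0,-3],
    [0,0,-7],
    [0,0,-11],
    [0,0,-15],
    [0,0,-17]
  ],
  "turn": [0,0,0,0,0],
  "gripper": [0.3,0.3,0.3,0.3,0.3]
}}

```text
time: 13.7
ee_pos: [0.5261, -0.3683, 0.1931]
ee_rot: [0.001, 0.945, -0.328, 0.003]
wrist_force: [0.8, -0.2, -0.4]
grip_width: 0.0618
gripper_force: 0.0
```

>>> {"name": "servo_tool", "arguments": {
  "slide": [
    [-3,-2.4,0],
    [-6,-4.7,0],
    [-9,-7,0],
    [-12,-9.4,0],
    [-15,-11.7,0]
  ],
  "turn": [0,0,0,0,0],
  "gripper": [0.3,0.3,0.3,0.3,0.3]
}}

```text
time: 14.2
ee_pos: [0.4798, -0.1816, 0.1892]
ee_rot: [0.0, 0.945, -0.328, 0.001]
wrist_force: [-0.3, -0.6, -0.6]
grip_width: 0.0619
gripper_force: 0.0
```

Run:
```python
from h import *
im=snap('side','s2.png')
p=pix('side',[[.4698,-.1367,.111]])[0];print(p)
x,y=p.astype(int)
cv2.imwrite('pics/s2c.png',cv2.resize(cv2.imread('pics/s2.png')[140:260,200:400],None,fx=3,fy=3,interpolation=cv2.INTER_CUBIC))
go([.4698,-.1367,.089])
```

```text
[321.26248295 176.3809558 ]
t 14.25 p [ 0.4778 -0.1772  0.1891] x [ 0.785 -0.619 -0.001] y [-0.619 -0.785 -0.001] z [-0.     0.001 -1.   ] w 0.0617 F [0.7 3.1 1. ]
slide [-3.13 -2.68 10.02] turn
```

View pics/s2c.png

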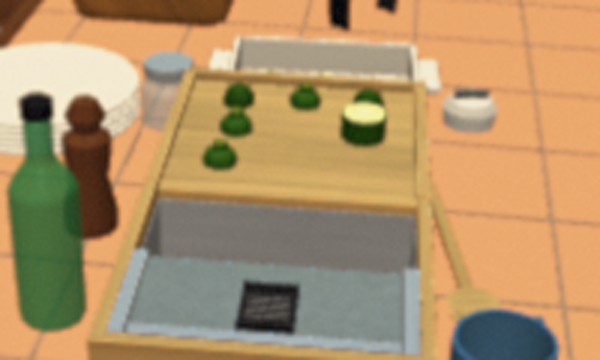

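The side crop shows the last round at (364,114), where it was predicted, and five ends. I'll grasp it now.

>>> {"name": "servo_tool", "arguments": {
  "slide": [
    [-3.2,-2.6,0],
    [-3.2,-2.6,3],
    [-3.2,-2.6,6],
    [-3.2,-2.6,8],
    [-3.2,-2.6,9]
  ],
  "turn": [0,0,0,0,0],
  "gripper": [0.3,0.3,0.3,0.3,0.3]
}}

```text
time: 14.75
ee_pos: [0.471, -0.1425, 0.0975]
ee_rot: [0.0, 0.945, -0.328, -0.0]
wrist_force: [-0.4, 0.3, 0.4]
grip_width: 0.0614
gripper_force: 0.0
```

>>> {"name": "servo_tool", "arguments": {
  "slide": [
    [0,0,0.5],
    [0,0,1],
    [0,0,1],
    [0,0,1],
    [0,0,1]
  ],
  "turn": [0,0,0,0,0],
  "gripper": [0.3,0.3,-1,-1,-1]
}}

```text
time: 15.25
ee_pos: [0.4715, -0.1428, 0.0887]
ee_rot: [0.0, 0.945, -0.328, 0.001]
wrist_force: [-0.8, -1.1, 1.3]
grip_width: 0.0435
gripper_force: 30.1
```

>>> {"name": "servo_tool", "arguments": {
  "slide": [
    [0,0,0],
    [0,0,-3],
    [0,0,-6],
    [0,0,-9],
    [0,0,-10]
  ],
  "turn": [0,0,0,0,0],
  "gripper": [-1,-1,-1,-1,-1]
}}

```text
time: 15.75
ee_pos: [0.472, -0.143, 0.1908]
ee_rot: [0.0, 0.945, -0.328, 0.002]
wrist_force: [-0.3, 0.8, -0.4]
grip_width: 0.0434
gripper_force: 30.0
```

Run:
```python
from h import *
go([.464,-.3725,.018])
```

```text
t 15.75 p [ 0.472  -0.143   0.1908] x [ 0.785 -0.62   0.004] y [-0.62  -0.785 -0.001] z [ 0.004 -0.002 -1.   ] w 0.0434 F [-0.3  0.8 -0.4]
slide [13.53 18.52 17.31] turn
```

>>> {"name": "servo_tool", "arguments": {
  "slide": [
    [2.7,3.7,0],
    [5.4,7.4,0],
    [8.1,11.1,0],
    [10.8,14.8,0],
    [13.5,18.5,1]
  ],
  "turn": [0,0,0,0,0],
  "gripper": [-1,-1,-1,-1,-1]
}}

```text
time: 16.25
ee_pos: [0.4623, -0.3736, 0.1783]
ee_rot: [0.0, 0.945, -0.328, 0.001]
wrist_force: [0.7, 0.7, -0.1]
grip_width: 0.0434
gripper_force: 30.0
```

>>> {"name": "servo_tool", "arguments": {
  "slide": [
    [0,0,3],
    [0,0,7],
    [0,0,11],
    [0,0,14],
    [0,0,16]
  ],
  "turn": [0,0,0,0,0],
  "gripper": [-1,-1,-1,-1,-1]
}}

```text
time: 16.75
ee_pos: [0.4614, -0.3707, 0.015]
ee_rot: [-0.001, 0.945, -0.328, -0.002]
wrist_force: [-0.5, -1.1, -0.8]
grip_width: 0.043
gripper_force: 30.0
```

>>> {"name": "servo_tool", "arguments": {
  "slide": [
    [0,0,0.3],
    [0,0,0.3],
    [0,0,0.3],
    [0,0,0.3],
    [0,0,0.3]
  ],
  "turn": [0,0,0,0,0],
  "gripper": [-1,0.3,0.3,0.3,0.3]
}}

```text
time: 17.25
ee_pos: [0.4628, -0.3718, 0.0161]
ee_rot: [0.0, 0.945, -0.328, 0.001]
wrist_force: [0.4, 0.6, 0.2]
grip_width: 0.0611
gripper_force: 0.0
```

>>> {"name": "servo_tool", "arguments": {
  "slide": [
    [0,0,-3],
    [0,0,-7],
    [0,0,-11],
    [0,0,-15],
    [0,0,-20]
  ],
  "turn": [0,0,0,0,0],
  "gripper": [0.3,0.3,0.3,0.3,0.3]
}}

```text
time: 17.75
ee_pos: [0.4619, -0.371, 0.2167]
ee_rot: [-0.0, 0.945, -0.328, -0.0]
wrist_force: [0.9, 0.3, -0.4]
grip_width: 0.0617
gripper_force: 0.0
```

Run:
```python
from h import *
go([.4834,.3399,.22],np.pi/2+.185)
```

```text
t 17.75 p [ 0.4619 -0.371   0.2167] x [ 0.785 -0.62  -0.001] y [-0.62  -0.785 -0.   ] z [-0.001  0.001 -1.   ] w 0.0617 F [ 0.9  0.3 -0.4]
slide [-42.38 -57.11  -0.29] turn -48.9
```

>>> {"name": "servo_tool", "arguments": {
  "slide": [
    [-2.8,-3.8,0],
    [-5.6,-7.6,0],
    [-8.4,-11.4,0],
    [-11.2,-15.2,0],
    [-14,-19,0]
  ],
  "turn": [0,0,0,0,0],
  "gripper": [0.3,0.3,0.3,0.3,0.3]
}}

```text
time: 18.25
ee_pos: [0.4701, -0.1339, 0.2158]
ee_rot: [0.0, 0.945, -0.328, 0.001]
wrist_force: [1.0, 0.5, 0.2]
grip_width: 0.0615
gripper_force: 0.0
```

>>> {"name": "servo_tool", "arguments": {
  "slide": [
    [-2.8,-3.8,0],
    [-5.6,-7.6,0],
    [-8.4,-11.4,0],
    [-11.2,-15.2,0],
    [-14,-19,0]
  ],
  "turn": [0,0,0,0,0],
  "gripper": [0.3,0.3,0.3,0.3,0.3]
}}

```text
time: 18.75
ee_pos: [0.478, 0.1022, 0.2159]
ee_rot: [-0.0, 0.945, -0.328, 0.001]
wrist_force: [1.2, -0.2, 0.2]
grip_width: 0.0615
gripper_force: 0.0
```

>>> {"name": "servo_tool", "arguments": {
  "slide": [
    [-2.8,-3.8,0],
    [-5.6,-7.6,0],
    [-8.4,-11.4,0],
    [-11.3,-15.2,0],
    [-14.3,-19.1,0]
  ],
  "turn": [-8,-16,-24,-32,-40],
  "gripper": [0.3,0.3,0.3,0.3,0.3]
}}

```text
time: 19.25
ee_pos: [0.4841, 0.3407, 0.2158]
ee_rot: [-0.0, 1.0, 0.018, 0.001]
wrist_force: [0.9, -0.8, 0.9]
grip_width: 0.0618
gripper_force: 0.0
```

>>> {"name": "servo_tool", "arguments": {
  "slide": [
    [0,0,2],
    [0,0,4],
    [0,0,6],
    [0,0,6],
    [0,0,6]
  ],
  "turn": [-4,-8.9,-8.9,-8.9,-8.9],
  "gripper": [0.0,0.0,0.0,0.0,0.0]
}}

```text
time: 19.75
ee_pos: [0.4847, 0.3388, 0.1558]
ee_rot: [-0.0, 0.996, 0.092, 0.0]
wrist_force: [0.1, 0.4, -0.0]
grip_width: 0.0475
gripper_force: 0.0
```

Run:
```python
from h import *
snap('side','s3.png')
cv2.imwrite('pics/s3c.png',cv2.resize(cv2.imread('pics/s3.png')[220:370,200:400],None,fx=3,fy=3,interpolation=cv2.INTER_CUBIC))
go([.4834,.3399,.08],np.pi/2+.185)
# predicted handle top corners at measured pose
M=R.from_euler('z',.185).as_matrix();o=np.array([.4834,.3399,0])
for z in(.108,.074):print(np.round((pix('side',[M@[x,y,z]+o for x in(.062,-.062) for y in(-.012,.012)])-[200,220])*3).tolist())
```

```text
t 19.8 p [0.4849 0.3389 0.1563] x [0.983 0.183 0.001] y [ 0.183 -0.983 -0.   ] z [ 0.001  0.001 -1.   ] w 0.0479 F [-0.9 -0.5 -0.3]
slide [-0.14 -0.13  7.63] turn -0.0
[[198.0, 195.0], [198.0, 222.0], [391.0, 191.0], [396.0, 217.0]]
[[198.0, 234.0], [199.0, 261.0], [387.0, 230.0], [392.0, 256.0]]
```

View pics/s3c.png

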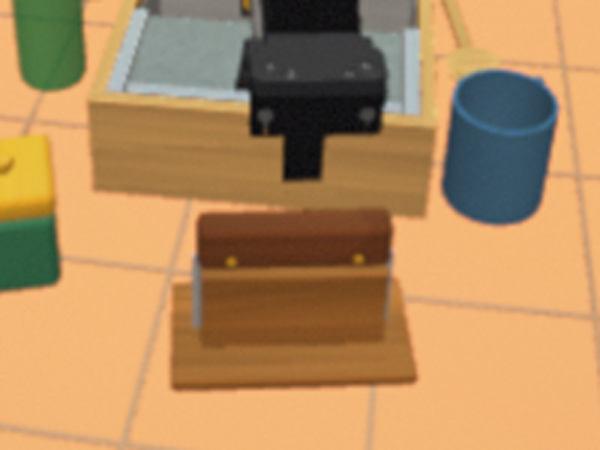

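The scraper's handle is at (198–390, 210–265) in the crop. Its lower front edge lies about 5 px below the prediction, so the handle is about 3 mm further in +y. I'll shift by that and grip.

>>> {"name": "servo_tool", "arguments": {
  "slide": [
    [-0.1,-0.3,2],
    [-0.1,-0.3,4],
    [-0.1,-0.3,6],
    [-0.1,-0.3,7],
    [-0.1,-0.3,7.6]
  ],
  "turn": [0,0,0,0,0],
  "gripper": [0,0,0,0,0]
}}

```text
time: 20.3
ee_pos: [0.4833, 0.3415, 0.0793]
ee_rot: [-0.0, 0.996, 0.092, 0.0]
wrist_force: [0.3, -0.8, 0.8]
grip_width: 0.0477
gripper_force: 0.0
```

>>> {"name": "servo_tool", "arguments": {
  "slide": [
    [0,0,0],
    [0,0,0],
    [0,0,0],
    [0,0,0],
    [0,0,0]
  ],
  "turn": [0,0,0,0,0],
  "gripper": [-0.2,-0.4,-1,-1,-1]
}}

```text
time: 20.8
ee_pos: [0.4831, 0.3435, 0.0803]
ee_rot: [-0.002, 0.996, 0.092, 0.001]
wrist_force: [-3.4, 12.5, 3.9]
grip_width: 0.024
gripper_force: 29.9
```

Run:
```python
from h import *
s,M=st();print(s['gripper_force'],s['torque'])
```

```text
t 20.8 p [0.4831 0.3435 0.0803] x [0.983 0.184 0.003] y [ 0.184 -0.983 -0.003] z [ 0.002  0.003 -1.   ] w 0.024 F [-3.4 12.5  3.9]
29.93651032447815 [2.44640784 0.78930945 0.112281  ]
```

>>> {"name": "servo_tool", "arguments": {
  "slide": [
    [0,-0.1,0],
    [0,-0.2,0],
    [0,-0.3,0],
    [0,-0.3,0],
    [0,-0.3,0]
  ],
  "turn": [0,0,0,0,0],
  "gripper": [-1,-1,-1,-1,-1]
}}

```text
time: 21.3
ee_pos: [0.483, 0.3442, 0.0801]
ee_rot: [0.0, 0.996, 0.092, 0.001]
wrist_force: [0.0, -2.0, 7.0]
grip_width: 0.024
gripper_force: 30.0
```

>>> {"name": "servo_tool", "arguments": {
  "slide": [
    [0,0,-0.5],
    [0,0,-1.5],
    [0,0,-3],
    [0,0,-5],
    [0,0,-7]
  ],
  "turn": [0,0,0,0,0],
  "gripper": [-1,-1,-1,-1,-1]
}}

```text
time: 21.8
ee_pos: [0.4823, 0.3444, 0.1503]
ee_rot: [0.0, 0.996, 0.092, -0.0]
wrist_force: [0.7, 0.3, -0.7]
grip_width: 0.0234
gripper_force: 30.0
```

>>> {"name": "servo_tool", "arguments": {
  "slide": [
    [0,0,-2],
    [0,0,-5],
    [0,0,-8],
    [0,0,-10],
    [0,0,-10]
  ],
  "turn": [0,0,0,0,0],
  "gripper": [-1,-1,-1,-1,-1]
}}

```text
time: 22.3
ee_pos: [0.4831, 0.3449, 0.2524]
ee_rot: [-0.001, 0.996, 0.092, 0.002]
wrist_force: [-0.0, 0.5, -1.6]
grip_width: 0.0236
gripper_force: 30.0
```

Run:
```python
from h import *
snap('side','s4.png')
cv2.imwrite('pics/s4c.png',cv2.resize(cv2.imread('pics/s4.png')[150:350,200:400],None,fx=3,fy=3,interpolation=cv2.INTER_CUBIC))
S=R.from_euler('z',.03).as_matrix();o=np.array([.5297,-.0131,0])
for x in(.043,-.043):
    p=S@[x,-.213,0]+o;p[2]=.27; print(p);go(p,np.pi/2+.03)
```

```text
[ 0.57906969 -0.22471435  0.27      ]
t 22.35 p [0.4825 0.3445 0.2502] x [0.983 0.184 0.002] y [ 0.184 -0.983 -0.001] z [ 0.002  0.001 -1.   ] w 0.024 F [ 0.7 -0.4 -1.6]
slide [-0.96 57.73 -2.02] turn 8.9
[ 0.49310839 -0.22729396  0.27      ]
t 22.35 p [0.4825 0.3445 0.2502] x [0.983 0.184 0.002] y [ 0.184 -0.983 -0.001] z [ 0.002  0.001 -1.   ] w 0.024 F [ 0.7 -0.4 -1.6]
slide [-9.46 56.4  -2.04] turn 8.9
```

View pics/s4c.png

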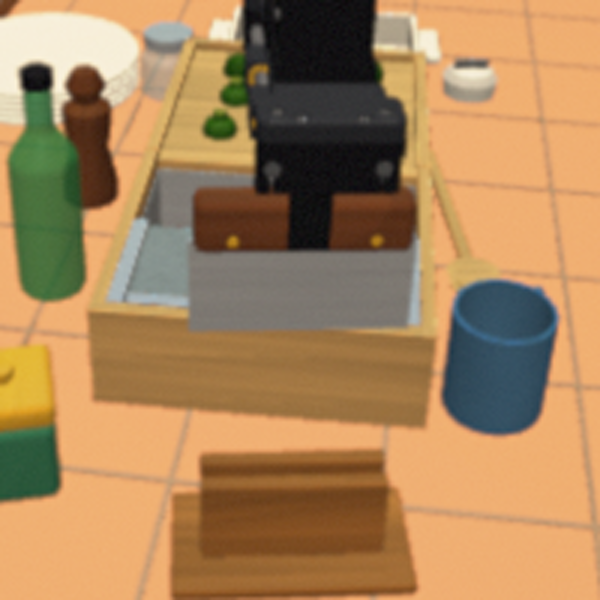

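The scraper is held level and upright, with its blade edge at crop (190–410, 325). Next I carry it behind the ends.

>>> {"name": "servo_tool", "arguments": {
  "slide": [
    [-0.1,3,0],
    [-0.2,7,0],
    [-0.3,11,0],
    [-0.4,15.5,0],
    [-0.5,20,0]
  ],
  "turn": [0,0,0,0,0],
  "gripper": [-1,-1,-1,-1,-1]
}}

```text
time: 22.85
ee_pos: [0.5136, 0.1453, 0.2477]
ee_rot: [0.0, 0.996, 0.093, -0.001]
wrist_force: [1.1, 0.3, -1.9]
grip_width: 0.0241
gripper_force: 30.0
```

>>> {"name": "servo_tool", "arguments": {
  "slide": [
    [-0.1,4.5,0],
    [-0.2,9,0],
    [-0.3,13.5,0],
    [-0.4,18,0],
    [-0.5,22,0]
  ],
  "turn": [0,0,0,0,0],
  "gripper": [-1,-1,-1,-1,-1]
}}

```text
time: 23.35
ee_pos: [0.5492, -0.0723, 0.2476]
ee_rot: [-0.0, 0.996, 0.092, -0.001]
wrist_force: [1.6, 0.4, -2.2]
grip_width: 0.0239
gripper_force: 30.0
```

>>> {"name": "servo_tool", "arguments": {
  "slide": [
    [-0.1,4,0],
    [-0.2,8,0],
    [-0.3,12,0],
    [-0.3,14.5,0],
    [-0.3,15.9,0]
  ],
  "turn": [0,2,5,7,8.9],
  "gripper": [-1,-1,-1,-1,-1]
}}

```text
time: 23.85
ee_pos: [0.5756, -0.2289, 0.2473]
ee_rot: [-0.001, 1.0, 0.013, -0.001]
wrist_force: [-0.6, 0.4, -1.3]
grip_width: 0.0236
gripper_force: 30.0
```

>>> {"name": "servo_tool", "arguments": {
  "slide": [
    [0,0,1],
    [0,0,2],
    [0,0,3],
    [0,0,4],
    [0,0,4]
  ],
  "turn": [0,0,0,0,0],
  "gripper": [-1,-1,-1,-1,-1]
}}

```text
time: 24.35
ee_pos: [0.5756, -0.226, 0.2074]
ee_rot: [-0.001, 1.0, 0.015, -0.001]
wrist_force: [-0.3, 0.2, -1.7]
grip_width: 0.0238
gripper_force: 30.0
```

Run:
```python
from h import *
go([.576,-.2268,.154],np.pi/2+.03)
snap('side','s5.png');snap('top','t5.png')
cv2.imwrite('pics/s5c.png',np.hstack([cv2.resize(cv2.imread('pics/s5.png')[130:250,220:360],(420,360),interpolation=cv2.INTER_CUBIC),cv2.resize(cv2.imread('pics/t5.png')[150:290,280:430],(380,360),interpolation=cv2.INTER_CUBIC)]))
```

```text
t 24.35 p [ 0.5756 -0.226   0.2074] x [ 1.     0.031 -0.002] y [ 0.031 -1.    -0.001] z [-0.002  0.001 -1.   ] w 0.0238 F [-0.3  0.2 -1.7]
slide [0.05 0.09 5.34] turn 0.0
```

View pics/s5c.png

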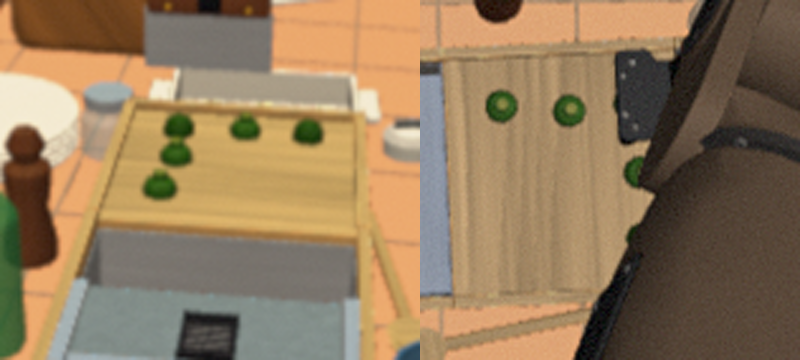

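The side view shows five ends unmoved, with the blade above and behind them. I'll lower it now.

>>> {"name": "servo_tool", "arguments": {
  "slide": [
    [0,0.1,2],
    [0,0.1,3.5],
    [0,0.1,4.7],
    [0,0.1,5.1],
    [0,0.1,5.3]
  ],
  "turn": [0,0,0,0,0],
  "gripper": [-1,-1,-1,-1,-1]
}}

```text
time: 24.95
ee_pos: [0.5762, -0.2281, 0.1562]
ee_rot: [0.0, 1.0, 0.015, 0.0]
wrist_force: [-0.3, 0.2, -2.1]
grip_width: 0.0239
gripper_force: 30.0
```

>>> {"name": "servo_tool", "arguments": {
  "slide": [
    [0,0,0.1],
    [0,0,0.1],
    [0,-0.5,0.1],
    [0,-1,0.1],
    [0,-1.5,0.1]
  ],
  "turn": [0,0,0,0,0],
  "gripper": [-1,-1,-1,-1,-1]
}}

```text
time: 25.45
ee_pos: [0.5757, -0.2126, 0.1553]
ee_rot: [0.0, 1.0, 0.015, 0.0]
wrist_force: [0.1, 0.1, -1.4]
grip_width: 0.0237
gripper_force: 30.0
```

>>> {"name": "servo_tool", "arguments": {
  "slide": [
    [0,-0.8,0.1],
    [0,-1.6,0.2],
    [0,-2.4,0.2],
    [0,-3.2,0.2],
    [0,-4,0.2]
  ],
  "turn": [0,0,0,0,0],
  "gripper": [-1,-1,-1,-1,-1]
}}

```text
time: 25.95
ee_pos: [0.5744, -0.1723, 0.1531]
ee_rot: [0.0, 1.0, 0.015, -0.0]
wrist_force: [-0.1, -0.6, -1.4]
grip_width: 0.0237
gripper_force: 30.0
```

>>> {"name": "servo_tool", "arguments": {
  "slide": [
    [0,-0.8,0],
    [0,-1.6,0],
    [0,-2.4,0],
    [0,-3.2,0],
    [0,-4,0]
  ],
  "turn": [0,0,0,0,0],
  "gripper": [-1,-1,-1,-1,-1]
}}

```text
time: 26.45
ee_pos: [0.5733, -0.1325, 0.1531]
ee_rot: [0.0, 1.0, 0.015, 0.0]
wrist_force: [0.9, -1.1, -2.1]
grip_width: 0.024
gripper_force: 30.0
```

Run:
```python
from h import *
st()
snap('side','s6.png')
cv2.imwrite('pics/s6c.png',cv2.resize(cv2.imread('pics/s6.png')[140:260,200:400],None,fx=3,fy=3,interpolation=cv2.INTER_CUBIC))
```

```text
t 26.45 p [ 0.5733 -0.1325  0.1531] x [1.   0.03 0.  ] y [ 0.03 -1.    0.  ] z [ 0. -0. -1.] w 0.024 F [ 0.9 -1.1 -2.1]
```

View pics/s6c.png

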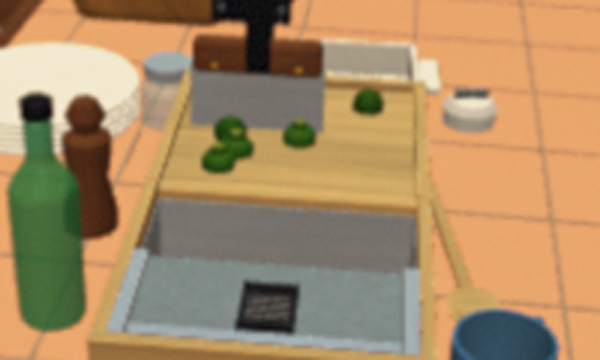

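Four ends are moving ahead of the blade (230,130), (237,146), (219,158) and (299,133). The fifth, at (368,101), waits for the second pass.

>>> {"name": "servo_tool", "arguments": {
  "slide": [
    [0,-0.8,0],
    [0,-1.6,0],
    [0,-2.4,0],
    [0,-3.2,0],
    [0,-4,0]
  ],
  "turn": [0,0,0,0,0],
  "gripper": [-1,-1,-1,-1,-1]
}}

```text
time: 27.0
ee_pos: [0.5721, -0.0924, 0.1531]
ee_rot: [0.0, 1.0, 0.015, -0.0]
wrist_force: [-0.7, -1.3, -0.6]
grip_width: 0.0241
gripper_force: 30.0
```

>>> {"name": "servo_tool", "arguments": {
  "slide": [
    [0,-0.7,0],
    [0,-1.4,0],
    [0,-2.1,0],
    [0,-2.8,0],
    [0,-3.5,0]
  ],
  "turn": [0,0,0,0,0],
  "gripper": [-1,-1,-1,-1,-1]
}}

```text
time: 27.5
ee_pos: [0.5711, -0.0576, 0.1531]
ee_rot: [0.0, 1.0, 0.015, 0.0]
wrist_force: [0.7, -0.7, -1.4]
grip_width: 0.024
gripper_force: 30.0
```

>>> {"name": "servo_tool", "arguments": {
  "slide": [
    [0,-0.7,0],
    [0,-1.4,0],
    [0,-2.1,0],
    [0,-2.8,0],
    [0,-3.5,0]
  ],
  "turn": [0,0,0,0,0],
  "gripper": [-1,-1,-1,-1,-1]
}}

```text
time: 28.0
ee_pos: [0.57, -0.0226, 0.1531]
ee_rot: [0.0, 1.0, 0.015, -0.0]
wrist_force: [-1.3, -0.1, -0.5]
grip_width: 0.0237
gripper_force: 30.0
```

>>> {"name": "servo_tool", "arguments": {
  "slide": [
    [0,-0.7,0],
    [0,-1.4,0],
    [0,-2.1,0],
    [0,-2.8,0],
    [0,-3.5,0]
  ],
  "turn": [0,0,0,0,0],
  "gripper": [-1,-1,-1,-1,-1]
}}

```text
time: 28.5
ee_pos: [0.569, 0.0124, 0.1531]
ee_rot: [0.0, 1.0, 0.015, 0.0]
wrist_force: [-0.1, 0.1, -2.2]
grip_width: 0.0235
gripper_force: 30.0
```

>>> {"name": "servo_tool", "arguments": {
  "slide": [
    [0,-0.5,0],
    [0,-1,0],
    [0,-1,0],
    [0,-1,0],
    [0,-1,0]
  ],
  "turn": [0,0,0,0,0],
  "gripper": [-1,-1,-1,-1,-1]
}}

```text
time: 29.0
ee_pos: [0.5687, 0.0216, 0.1531]
ee_rot: [0.0, 1.0, 0.015, 0.0]
wrist_force: [-0.4, 0.2, -1.9]
grip_width: 0.0239
gripper_force: 30.0
```

>>> {"name": "servo_tool", "arguments": {
  "slide": [
    [0,0,-2],
    [0,0,-4],
    [0,0,-6],
    [0,0,-6],
    [0,0,-6]
  ],
  "turn": [0,0,0,0,0],
  "gripper": [-1,-1,-1,-1,-1]
}}

```text
time: 29.5
ee_pos: [0.5685, 0.0216, 0.2127]
ee_rot: [0.0, 1.0, 0.015, 0.0]
wrist_force: [-0.3, -0.2, -1.9]
grip_width: 0.0238
gripper_force: 30.0
```

Run:
```python
from h import *
S=R.from_euler('z',.03).as_matrix();o=np.array([.5297,-.0131,0])
p=S@[-.045,-.215,0]+o;p[2]=.21;print(p);go(p,np.pi/2+.03)
snap('side','s7.png');snap('top','t7.png')
cv2.imwrite('pics/s7c.png',np.hstack([cv2.resize(cv2.imread('pics/s7.png')[140:280,220:360],(400,400),interpolation=cv2.INTER_CUBIC),cv2.resize(cv2.imread('pics/t7.png')[150:290,260:400],(400,400),interpolation=cv2.INTER_CUBIC)]))
```

```text
[ 0.49116928 -0.22935305  0.21      ]
t 29.5 p [0.5685 0.0216 0.2127] x [1.    0.029 0.   ] y [ 0.029 -1.     0.   ] z [ 0. -0. -1.] w 0.0238 F [-0.3 -0.2 -1.9]
slide [-8.47 24.86  0.27] turn -0.0
```

View pics/s7c.png

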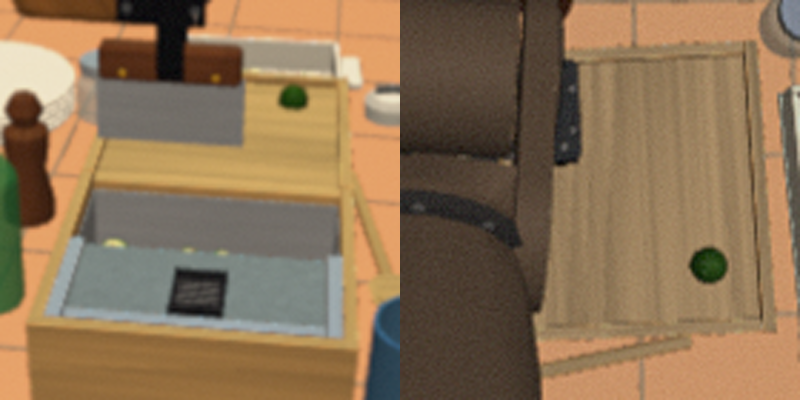

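Four ends are in the pan and only one is left on the board, at (709,264) in the top half. Second pass follows.

>>> {"name": "servo_tool", "arguments": {
  "slide": [
    [-1.7,4.6,0],
    [-3.4,9.3,0],
    [-5,14,0],
    [-6.8,18.5,0],
    [-8.4,23,0]
  ],
  "turn": [0,0,0,0,0],
  "gripper": [-1,-1,-1,-1,-1]
}}

```text
time: 30.1
ee_pos: [0.4902, -0.2121, 0.2121]
ee_rot: [-0.0, 1.0, 0.015, -0.001]
wrist_force: [0.7, 0.5, -0.4]
grip_width: 0.0236
gripper_force: 30.0
```

>>> {"name": "servo_tool", "arguments": {
  "slide": [
    [0,1,0],
    [0,1.9,0],
    [0,1.9,0],
    [0,1.9,1.5],
    [0,1.9,3]
  ],
  "turn": [0,0,0,0,0],
  "gripper": [-1,-1,-1,-1,-1]
}}

```text
time: 30.6
ee_pos: [0.4926, -0.2281, 0.1827]
ee_rot: [0.0, 1.0, 0.016, 0.0]
wrist_force: [-1.2, 0.5, -1.6]
grip_width: 0.0238
gripper_force: 30.0
```

>>> {"name": "servo_tool", "arguments": {
  "slide": [
    [0,0,1],
    [0,0,2],
    [0,0,2.6],
    [0,0,2.9],
    [0,0,2.9]
  ],
  "turn": [0,0,0,0,0],
  "gripper": [-1,-1,-1,-1,-1]
}}

```text
time: 31.1
ee_pos: [0.4921, -0.2294, 0.1539]
ee_rot: [-0.0, 1.0, 0.015, -0.0]
wrist_force: [-1.3, 0.6, -0.7]
grip_width: 0.0241
gripper_force: 30.0
```

>>> {"name": "servo_tool", "arguments": {
  "slide": [
    [0,-0.5,0],
    [0,-1.1,0],
    [0,-1.9,0],
    [0,-2.7,0],
    [0,-3.5,0]
  ],
  "turn": [0,0,0,0,0],
  "gripper": [-1,-1,-1,-1,-1]
}}

```text
time: 31.6
ee_pos: [0.4911, -0.1937, 0.1543]
ee_rot: [0.0, 1.0, 0.015, 0.0]
wrist_force: [0.2, -0.6, -1.7]
grip_width: 0.0241
gripper_force: 30.0
```

Five more strokes of 4 cm and one of 1.5 cm take it past the edge.

>>> {"name": "servo_tool", "arguments": {
  "slide": [
    [0,-0.8,0.1],
    [0,-1.6,0.1],
    [0,-2.4,0.1],
    [0,-3.2,0.1],
    [0,-4,0.1]
  ],
  "turn": [0,0,0,0,0],
  "gripper": [-1,-1,-1,-1,-1]
}}

```text
time: 32.1
ee_pos: [0.4899, -0.1539, 0.1531]
ee_rot: [0.0, 1.0, 0.015, -0.0]
wrist_force: [0.1, -0.4, -1.7]
grip_width: 0.0239
gripper_force: 30.0
```

>>> {"name": "servo_tool", "arguments": {
  "slide": [
    [0,-0.8,0],
    [0,-1.6,0],
    [0,-2.4,0],
    [0,-3.2,0],
    [0,-4,0]
  ],
  "turn": [0,0,0,0,0],
  "gripper": [-1,-1,-1,-1,-1]
}}

```text
time: 32.6
ee_pos: [0.4887, -0.1139, 0.1531]
ee_rot: [0.0, 1.0, 0.015, 0.0]
wrist_force: [-0.8, 0.0, -1.7]
grip_width: 0.0238
gripper_force: 30.0
```

>>> {"name": "servo_tool", "arguments": {
  "slide": [
    [0,-0.8,0],
    [0,-1.6,0],
    [0,-2.4,0],
    [0,-3.2,0],
    [0,-4,0]
  ],
  "turn": [0,0,0,0,0],
  "gripper": [-1,-1,-1,-1,-1]
}}

```text
time: 33.1
ee_pos: [0.4875, -0.074, 0.1531]
ee_rot: [0.0, 1.0, 0.015, 0.0]
wrist_force: [-0.3, 0.2, -0.6]
grip_width: 0.0243
gripper_force: 30.0
```

>>> {"name": "servo_tool", "arguments": {
  "slide": [
    [0,-0.8,0],
    [0,-1.6,0],
    [0,-2.4,0],
    [0,-3.2,0],
    [0,-4,0]
  ],
  "turn": [0,0,0,0,0],
  "gripper": [-1,-1,-1,-1,-1]
}}

```text
time: 33.6
ee_pos: [0.4863, -0.034, 0.1531]
ee_rot: [0.0, 1.0, 0.015, 0.0]
wrist_force: [0.1, -0.2, -1.0]
grip_width: 0.0239
gripper_force: 30.0
```

>>> {"name": "servo_tool", "arguments": {
  "slide": [
    [0,-0.8,0],
    [0,-1.6,0],
    [0,-2.4,0],
    [0,-3.2,0],
    [0,-4,0]
  ],
  "turn": [0,0,0,0,0],
  "gripper": [-1,-1,-1,-1,-1]
}}

```text
time: 34.1
ee_pos: [0.4851, 0.006, 0.1531]
ee_rot: [0.0, 1.0, 0.015, 0.0]
wrist_force: [0.1, -0.2, -1.4]
grip_width: 0.0239
gripper_force: 30.0
```

>>> {"name": "servo_tool", "arguments": {
  "slide": [
    [0,-0.8,0],
    [0,-1.5,0],
    [0,-1.5,0],
    [0,-1.5,0],
    [0,-1.5,0]
  ],
  "turn": [0,0,0,0,0],
  "gripper": [-1,-1,-1,-1,-1]
}}

```text
time: 34.6
ee_pos: [0.4848, 0.0202, 0.1531]
ee_rot: [0.0, 1.0, 0.015, 0.0]
wrist_force: [0.1, 0.3, -1.4]
grip_width: 0.0236
gripper_force: 30.0
```

>>> {"name": "servo_tool", "arguments": {
  "slide": [
    [0,0,-2],
    [0,0,-4],
    [0,0,-7],
    [0,0,-10],
    [0,0,-10]
  ],
  "turn": [0,0,0,0,0],
  "gripper": [-1,-1,-1,-1,-1]
}}

```text
time: 35.1
ee_pos: [0.486, 0.02, 0.2564]
ee_rot: [0.0, 1.0, 0.015, 0.003]
wrist_force: [0.4, 0.1, -1.3]
grip_width: 0.024
gripper_force: 30.0
```

Run:
```python
from h import *
go([.483,.3442,.25],np.pi/2+.185)
```

```text
t 35.1 p [0.486  0.02   0.2564] x [1.    0.029 0.006] y [ 0.029 -1.     0.001] z [ 0.006 -0.001 -1.   ] w 0.024 F [ 0.4  0.1 -1.3]
slide [  0.63 -32.42   0.62] turn -8.9
```

>>> {"name": "servo_tool", "arguments": {
  "slide": [
    [0.1,-4,0],
    [0.2,-8,0],
    [0.3,-12.5,0],
    [0.4,-17,0],
    [0.5,-21.5,0]
  ],
  "turn": [0,0,0,0,0],
  "gripper": [-1,-1,-1,-1,-1]
}}

```text
time: 35.6
ee_pos: [0.483, 0.2368, 0.2522]
ee_rot: [0.0, 1.0, 0.014, -0.0]
wrist_force: [0.6, -0.1, -0.8]
grip_width: 0.0237
gripper_force: 30.0
```

>>> {"name": "servo_tool", "arguments": {
  "slide": [
    [0,-4,0],
    [0,-7,0],
    [0,-9.5,0],
    [0,-10.9,0],
    [0,-10.9,0]
  ],
  "turn": [0,-3,-6,-8.9,-8.9],
  "gripper": [-1,-1,-1,-1,-1]
}}

```text
time: 36.1
ee_pos: [0.4799, 0.3452, 0.2521]
ee_rot: [0.0, 0.996, 0.094, -0.001]
wrist_force: [-0.3, -1.3, -1.4]
grip_width: 0.024
gripper_force: 30.0
```

Run:
```python
from h import *
go([.483,.3442,.16],np.pi/2+.1845)
a=snap('top','t8.png');
h=cv2.cvtColor(a,cv2.COLOR_RGB2HSV)
m=((h[...,0]>35)&(h[...,0]<85)&(h[...,1]>100)&(h[...,2]<140)).astype(np.uint8)
n,_,s,c=cv2.connectedComponentsWithStats(m)
print([(np.round(c[i]),s[i,4]) for i in range(1,n) if s[i,4]>8])
```

```text
t 36.1 p [0.4799 0.3452 0.2521] x [ 0.982  0.187 -0.001] y [ 0.187 -0.982  0.   ] z [-0.001 -0.001 -1.   ] w 0.024 F [-0.3 -1.3 -1.4]
slide [0.3  0.15 9.21] turn 0.2
[(array([255., 145.]), np.int32(402)), (array([178., 169.]), np.int32(125)), (array([276., 188.]), np.int32(15)), (array([262., 195.]), np.int32(51)), (array([418., 200.]), np.int32(22)), (array([420., 223.]), np.int32(22)), (array([421., 247.]), np.int32(19))]
```

>>> {"name": "servo_tool", "arguments": {
  "slide": [
    [0.3,0.1,2],
    [0.3,0.1,5],
    [0.3,0.1,8],
    [0.3,0.1,9.5],
    [0.3,0.1,9.5]
  ],
  "turn": [0,0.1,0.2,0.2,0.2],
  "gripper": [-1,-1,-1,-1,-1]
}}

```text
time: 36.65
ee_pos: [0.4828, 0.342, 0.1561]
ee_rot: [0.001, 0.996, 0.089, -0.002]
wrist_force: [0.1, -0.1, -0.8]
grip_width: 0.0238
gripper_force: 30.0
```

Run:
```python
from h import *
go([.483,.3442,.081],np.pi/2+.1845)
```

```text
t 36.65 p [0.4828 0.342  0.1561] x [ 0.984  0.178 -0.004] y [ 0.178 -0.984  0.002] z [-0.003 -0.002 -1.   ] w 0.0238 F [ 0.1 -0.1 -0.8]
slide [ 0.09 -0.22  7.51] turn -0.3
```

>>> {"name": "servo_tool", "arguments": {
  "slide": [
    [0,0,0.5],
    [0,0,0.5],
    [0,0,0.5],
    [0,0,0.5],
    [0,0,0.5]
  ],
  "turn": [0,0,0,0,0],
  "gripper": [-1,-1,-1,-1,-1]
}}

```text
time: 37.15
ee_pos: [0.4834, 0.344, 0.1536]
ee_rot: [-0.0, 0.996, 0.091, 0.0]
wrist_force: [0.2, 1.1, -1.6]
grip_width: 0.0239
gripper_force: 30.0
```

Run:
```python
from h import *
go([.483,.3442,.081],np.pi/2+.1845)
```

```text
t 37.15 p [0.4834 0.344  0.1536] x [0.984 0.18  0.001] y [ 0.18  -0.984 -0.   ] z [ 0.001  0.    -1.   ] w 0.0239 F [ 0.2  1.1 -1.6]
slide [-0.04 -0.03  7.26] turn -0.2
```

Aligned to within a millimetre. I'll lower in small steps and watch the force.

>>> {"name": "servo_tool", "arguments": {
  "slide": [
    [0,0,0.6],
    [0,0,1.2],
    [0,0,1.8],
    [0,0,2.4],
    [0,0,2.4]
  ],
  "turn": [0,0,0,0,0],
  "gripper": [-1,-1,-1,-1,-1]
}}

```text
time: 37.65
ee_pos: [0.483, 0.3438, 0.128]
ee_rot: [0.0, 0.996, 0.091, -0.001]
wrist_force: [-0.1, 1.0, -1.9]
grip_width: 0.0242
gripper_force: 30.0
```

>>> {"name": "servo_tool", "arguments": {
  "slide": [
    [0,0,1],
    [0,0,2],
    [0,0,3],
    [0,0,4],
    [0,0,4.4]
  ],
  "turn": [0,0,0,0,0],
  "gripper": [-1,-1,-1,-1,-1]
}}

```text
time: 38.15
ee_pos: [0.483, 0.3439, 0.0838]
ee_rot: [0.0, 0.996, 0.091, -0.0]
wrist_force: [-0.1, 1.5, -0.1]
grip_width: 0.0238
gripper_force: 30.0
```

>>> {"name": "servo_tool", "arguments": {
  "slide": [
    [0,0,0.2],
    [0,0,0.3],
    [0,0,0.3],
    [0,0,0.3],
    [0,0,0.3]
  ],
  "turn": [0,0,0,0,0],
  "gripper": [-1,-1,-1,-1,-1]
}}

```text
time: 38.65
ee_pos: [0.4833, 0.344, 0.0822]
ee_rot: [-0.0, 0.996, 0.091, 0.0]
wrist_force: [-0.3, 2.5, -2.8]
grip_width: 0.0238
gripper_force: 30.0
```

>>> {"name": "servo_tool", "arguments": {
  "slide": [
    [0,0,0.1],
    [0,0,0.2],
    [0,0,0.2],
    [0,0,0.2],
    [0,0,0.2]
  ],
  "turn": [0,0,0,0,0],
  "gripper": [-1,-1,-1,-0.2,-0.2]
}}

```text
time: 39.15
ee_pos: [0.4833, 0.3437, 0.0801]
ee_rot: [0.0, 0.996, 0.09, -0.0]
wrist_force: [-0.5, -0.1, 0.8]
grip_width: 0.0344
gripper_force: 0.0
```

>>> {"name": "servo_tool", "arguments": {
  "slide": [
    [0,0,0],
    [0,0,0],
    [0,0,-2],
    [0,0,-6],
    [0,0,-10]
  ],
  "turn": [0,0,0,0,0],
  "gripper": [0,0,0,0,0]
}}

```text
time: 39.65
ee_pos: [0.483, 0.3437, 0.1808]
ee_rot: [0.0, 0.996, 0.091, -0.001]
wrist_force: [-0.4, 1.2, 0.3]
grip_width: 0.0476
gripper_force: 0.0
```

>>> {"name": "servo_tool", "arguments": {
  "slide": [
    [0,0,-2],
    [0,0,-5],
    [0,0,-7],
    [0,0,-7],
    [0,0,-7]
  ],
  "turn": [0,0,0,0,0],
  "gripper": [-1,-1,-1,-1,-1]
}}

```text
time: 40.15
ee_pos: [0.4831, 0.3438, 0.2497]
ee_rot: [0.0, 0.996, 0.091, -0.0]
wrist_force: [-0.0, 0.6, -1.1]
grip_width: 0.0128
gripper_force: 0.0
```

Run:
```python
from h import *
S=R.from_euler('z',.03).as_matrix();o=np.array([.5297,-.0131,0])
snap('side','s9.png')
cv2.imwrite('pics/s9c.png',cv2.resize(cv2.imread('pics/s9.png')[150:350,200:400],None,fx=3,fy=3,interpolation=cv2.INTER_CUBIC))
p=S@[0,.170,0]+o;p[2]=.2;print(p);go(p,np.pi/2+.03)
```

```text
[0.52460076 0.15682351 0.2       ]
t 40.2 p [0.4829 0.3437 0.2491] x [ 0.984  0.18  -0.001] y [ 0.18  -0.984  0.001] z [-0.001 -0.001 -1.   ] w 0.0088 F [-0.3 -1.3 -0.1]
slide [ 0.74 19.13  4.92] turn 8.7
```

View pics/s9c.png

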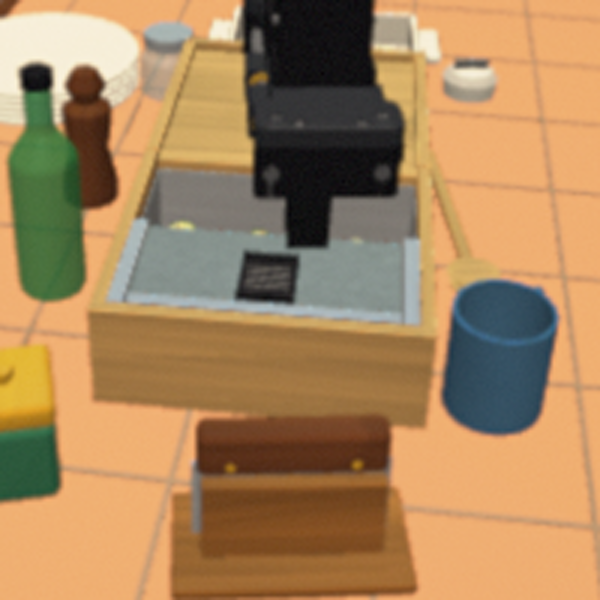

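The scraper is back in its slot (handle at 197–390, 417–472) but looks about 3 mm high, so I'll nudge it down with the closed fingertips.

>>> {"name": "servo_tool", "arguments": {
  "slide": [
    [0,0,4],
    [0,0,8],
    [0,0,11],
    [0,0,12.5],
    [0,0,13.4]
  ],
  "turn": [0,0,0,0,0],
  "gripper": [-1,-1,-1,-1,-1]
}}

```text
time: 40.7
ee_pos: [0.4823, 0.3433, 0.1133]
ee_rot: [0.001, 0.996, 0.091, -0.002]
wrist_force: [0.5, 0.1, -0.1]
grip_width: 0.0003
gripper_force: 0.0
```

>>> {"name": "servo_tool", "arguments": {
  "slide": [
    [0,0,0.2],
    [0,0,0.4],
    [0,0,0.6],
    [0,0,0.7],
    [0,0,0.7]
  ],
  "turn": [0,0,0,0,0],
  "gripper": [-1,-1,-1,-1,-1]
}}

```text
time: 41.2
ee_pos: [0.4834, 0.344, 0.1094]
ee_rot: [-0.0, 0.996, 0.091, 0.0]
wrist_force: [0.4, -0.6, -0.1]
grip_width: 0.0004
gripper_force: 0.0
```

No contact down to z 0.1094 (seated top is 0.108), so it is seated. Now the cover.

>>> {"name": "servo_tool", "arguments": {
  "slide": [
    [0,0,-3],
    [0,0,-7],
    [0,0,-10],
    [0,2,-10],
    [0,5,-10]
  ],
  "turn": [0,0,0,0,0],
  "gripper": [-1,-1,-1,-1,-1]
}}

```text
time: 41.7
ee_pos: [0.4924, 0.2952, 0.2105]
ee_rot: [-0.0, 0.996, 0.092, 0.001]
wrist_force: [0.6, -0.6, -0.0]
grip_width: 0.0005
gripper_force: 0.0
```

>>> {"name": "servo_tool", "arguments": {
  "slide": [
    [0.2,4,0],
    [0.4,8,0],
    [0.7,12,0],
    [0.7,14.1,0],
    [0.7,14.1,0]
  ],
  "turn": [0,3,6,8.7,8.7],
  "gripper": [-1,-1,-1,-1,-1]
}}

```text
time: 42.2
ee_pos: [0.5252, 0.1551, 0.2095]
ee_rot: [0.0, 1.0, 0.013, 0.0]
wrist_force: [0.1, 0.2, -0.4]
grip_width: 0.0007
gripper_force: 0.0
```

>>> {"name": "servo_tool", "arguments": {
  "slide": [
    [0,0,3],
    [0,0,6],
    [0,0,8],
    [0,0,9],
    [0,0,9.5]
  ],
  "turn": [0,0,0,0,0],
  "gripper": [-1,-1,-1,-1,-1]
}}

```text
time: 42.7
ee_pos: [0.5245, 0.1579, 0.1136]
ee_rot: [0.0, 1.0, 0.015, -0.0]
wrist_force: [0.1, 0.6, -1.0]
grip_width: 0.0005
gripper_force: 0.0
```

Run:
```python
from h import *
go([.5246,.1568,.0885],np.pi/2+.03)
```

```text
t 42.7 p [0.5245 0.1579 0.1136] x [ 1.     0.031 -0.001] y [ 0.031 -1.     0.   ] z [-0.001 -0.    -1.   ] w 0.0005 F [ 0.1  0.6 -1. ]
slide [0.01 0.11 2.51] turn 0.0
```

>>> {"name": "servo_tool", "arguments": {
  "slide": [
    [0,0,0.8],
    [0,0,1.6],
    [0,0,2.1],
    [0,0,2.5],
    [0,0,2.5]
  ],
  "turn": [0,0,0,0,0],
  "gripper": [-1,-1,-1,-1,-1]
}}

```text
time: 43.2
ee_pos: [0.5247, 0.1573, 0.0892]
ee_rot: [-0.0, 1.0, 0.015, 0.0]
wrist_force: [-1.1, -0.2, 5.3]
grip_width: 0.0004
gripper_force: 2.6
```

>>> {"name": "servo_tool", "arguments": {
  "slide": [
    [0,0.4,0.1],
    [0,0.8,0.1],
    [0,1.3,0.1],
    [0,1.9,0.1],
    [0,2.5,0.1]
  ],
  "turn": [0,0,0,0,0],
  "gripper": [-1,-1,-1,-1,-1]
}}

```text
time: 43.7
ee_pos: [0.5256, 0.1323, 0.0887]
ee_rot: [-0.0, 1.0, 0.015, 0.001]
wrist_force: [-1.0, 1.9, 5.6]
grip_width: 0.0
gripper_force: 2.7
```

Target at shut: y ≈ 0.046; about 8.5 cm to go.

>>> {"name": "servo_tool", "arguments": {
  "slide": [
    [0,0.6,0],
    [0,1.2,0],
    [0,1.8,0],
    [0,2.4,0],
    [0,3,0]
  ],
  "turn": [0,0,0,0,0],
  "gripper": [-1,-1,-1,-1,-1]
}}

```text
time: 44.2
ee_pos: [0.5267, 0.1022, 0.0888]
ee_rot: [-0.0, 1.0, 0.015, 0.001]
wrist_force: [-0.4, 1.4, 6.0]
grip_width: 0.0003
gripper_force: 2.7
```

>>> {"name": "servo_tool", "arguments": {
  "slide": [
    [0,0.6,0],
    [0,1.2,0],
    [0,1.8,0],
    [0,2.4,0],
    [0,3,0]
  ],
  "turn": [0,0,0,0,0],
  "gripper": [-1,-1,-1,-1,-1]
}}

```text
time: 44.7
ee_pos: [0.5277, 0.0722, 0.0888]
ee_rot: [-0.0, 1.0, 0.015, 0.001]
wrist_force: [-0.6, 1.3, 5.8]
grip_width: 0.0004
gripper_force: 2.7
```

>>> {"name": "servo_tool", "arguments": {
  "slide": [
    [0,0.5,0],
    [0,1,0],
    [0,1.5,0],
    [0,2,0],
    [0,2.4,0]
  ],
  "turn": [0,0,0,0,0],
  "gripper": [-1,-1,-1,-1,-1]
}}

```text
time: 45.2
ee_pos: [0.5285, 0.0484, 0.0888]
ee_rot: [-0.0, 1.0, 0.015, 0.001]
wrist_force: [0.2, 4.0, 5.2]
grip_width: 0.0002
gripper_force: 2.7
```

>>> {"name": "servo_tool", "arguments": {
  "slide": [
    [0,0.1,0],
    [0,0.2,0],
    [0,0.3,0],
    [0,0.4,0],
    [0,0.4,0]
  ],
  "turn": [0,0,0,0,0],
  "gripper": [-1,-1,-1,-1,-1]
}}

```text
time: 45.7
ee_pos: [0.5285, 0.0448, 0.0888]
ee_rot: [-0.0, 1.0, 0.015, 0.001]
wrist_force: [0.3, 4.9, 6.0]
grip_width: 0.0006
gripper_force: 5.6
```

>>> {"name": "servo_tool", "arguments": {
  "slide": [
    [0,0.1,0],
    [0,0.2,0],
    [0,0.3,0],
    [0,0.3,0],
    [0,0.3,0]
  ],
  "turn": [0,0,0,0,0],
  "gripper": [-1,-1,-1,-1,-1]
}}

```text
time: 46.2
ee_pos: [0.5285, 0.0444, 0.0888]
ee_rot: [-0.002, 1.0, 0.014, 0.001]
wrist_force: [1.9, 27.8, 5.1]
grip_width: 0.0004
gripper_force: 16.4
```

At the stop. I'll raise while still against the ridge so the tab springs up, then retreat.

>>> {"name": "servo_tool", "arguments": {
  "slide": [
    [0,-0.25,0],
    [0,-0.25,-0.3],
    [0,-0.25,-1],
    [0,-0.25,-4],
    [0,-0.25,-8]
  ],
  "turn": [0,0,0,0,0],
  "gripper": [-1,-1,-1,-1,-1]
}}

```text
time: 46.7
ee_pos: [0.5271, 0.0437, 0.1679]
ee_rot: [0.0, 1.0, 0.015, -0.002]
wrist_force: [1.0, 0.3, -0.2]
grip_width: 0.0003
gripper_force: 0.0
```

>>> {"name": "servo_tool", "arguments": {
  "slide": [
    [-1,-2,-4],
    [-3,-6,-8],
    [-6,-10,-12],
    [-6,-14,-15],
    [-6,-18,-15]
  ],
  "turn": [0,0,0,0,0],
  "gripper": [-1,-1,-1,-1,-1]
}}

```text
time: 47.2
ee_pos: [0.4631, 0.2144, 0.3198]
ee_rot: [-0.001, 1.0, 0.014, 0.002]
wrist_force: [0.8, -0.3, 0.1]
grip_width: 0.0007
gripper_force: 0.0
```

Run:
```python
from h import *
st()
snap('side','s10.png');snap('top','t10.png')
cv2.imwrite('pics/f10.png',np.hstack([cv2.resize(cv2.imread('pics/s10.png')[140:280,220:360],(400,400),interpolation=cv2.INTER_CUBIC),cv2.resize(cv2.imread('pics/t10.png')[140:310,230:480],(400,272),interpolation=cv2.INTER_CUBIC)[:,:]. copy() if False else cv2.copyMakeBorder(cv2.resize(cv2.imread('pics/t10.png')[140:310,230:480],(400,272),interpolation=cv2.INTER_CUBIC),0,128,0,0,cv2.BORDER_CONSTANT)]))
S=R.from_euler('z',.03).as_matrix();o=np.array([.5297,-.0131,0])
for z in(.0945,.0885):print(pix('side',[S@[0,.072,z]+o]))
```

```text
t 47.2 p [0.4631 0.2144 0.3198] x [1.    0.028 0.005] y [ 0.028 -1.    -0.001] z [ 0.005  0.001 -1.   ] w 0.0007 F [ 0.8 -0.3  0.1]
[[293.22883937 214.97503352]]
[[293.16350435 216.9902926 ]]
```

View pics/f10.png

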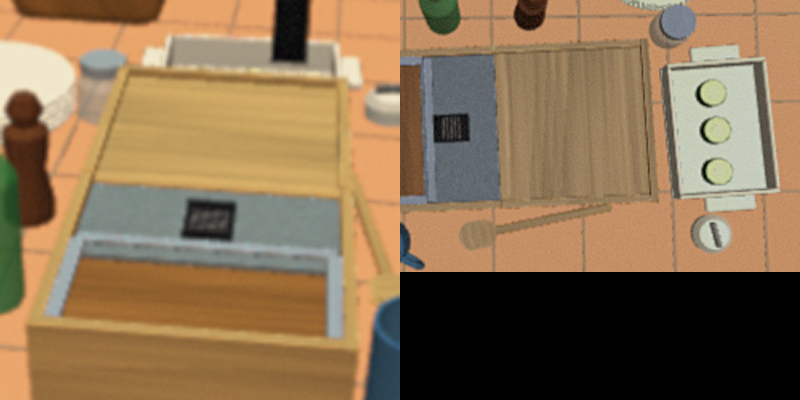

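The cover is shut, the board is empty and all three rounds are in the dish. I'll compare the tab with the first pictures, where it was locked.

Run:
```python
from h import *
for a,b,(x,y) in(('s1','s10',(293,216)),('t1','t10',(262,220))):
    A,B=[cv2.imread(f'pics/{f}.png',0).astype(np.float32) for f in(a,b)]
    T=A[y-12:y+12,x-16:x+16];W=B[y-18:y+18,x-22:x+22]
    T,W=[cv2.resize(i,None,fx=8,fy=8,interpolation=cv2.INTER_CUBIC) for i in(T,W)]
    m=cv2.matchTemplate(W,T,cv2.TM_CCOEFF_NORMED);_,v,_,l=cv2.minMaxLoc(m);print(a,v,(np.array(l)/8-6))
st()
```

```text
s1 0.9995532631874084 [0. 0.]
t1 0.9942370653152466 [0. 0.]
t 47.3 p [0.4629 0.2177 0.3184] x [0.999 0.034 0.004] y [ 0.034 -0.999 -0.002] z [ 0.004  0.002 -1.   ] w 0.0009 F [ 0.3 -0.9 -0.1]
```

```bash
python3 -c "
from cell import r
print(r.hand_in())"
```

```text
the job is handed in; nothing more can be done
None
```

The job is handed in, though no verdict came back: all five ends are in the pan, the three rounds are in the dish, the scraper is in its rest, and the cover is shut with its tab up.

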